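# Turn moulded glass pieces over between two trays

## Task

Turn the two glass pieces back-up without handling them: cap their tray with the empty tray, squarely rim to rim, turn the closed pair right over (the leaning rest is there to stand it on end while you change grip), and set it flat on the round steel plate. Then lift off the tray that is now on top and lay it flat on the bench, clear of the plate, leaving both pieces in the other tray on the plate. Do not spill the glass onto the bench and leave the burner, jar and spatula where they are.

Things in the scene. Friction and masses are not known exactly. Their poses are not given: they have to be found in the camera images.
- full_tray: Aluminium tray, mouth up, holding the two glass pieces. Outside 152 (x) by 64 (y) by 15 mm high; walls 4, floor 3 mm; a 4 mm cross wall, rim high, makes two pockets 70 x 56 x 12 mm deep. About 0.12 kg, 0.24 with glass. Origin: centre of the underside; z points from floor to mouth (up at the start). No interlock: trays meet flat, rim on rim, and are held together only by a grip across both 64 mm widths.
- full_tray_mouth (a point): Centre of the mouth of the full tray, in the plane of its rim, 15 mm above its origin along its z.
- empty_tray: The empty tray: shape, size and mass as the full one, lying mouth down on the bench. Origin: centre of its MOUTH, in the plane of the rim (on the bench at the start); z points from the mouth to its closed bottom, whose outer face is 15 mm along z (up at the start, down once turned over). x is its long direction.
- glass_a: Moulded glass piece, oval with a stepped raised face: base 62 (x) x 46 (y) x 6 mm, raised step 44 x 28 x 5 mm on it, 11 mm thick in all, 0.06 kg. Lies loose in one pocket, flat back down. Origin: centre of the flat back; z points to the raised face (up at the start; must end down).
- glass_b: Second piece, same as glass_a, in the other pocket.
- rest: Fixed dark steel leaning rest for standing the closed pair on end. Origin: on the bench under its inner corner. Back plate 54 mm wide, 60 mm high, leaning 6 degrees from vertical toward the rest's -y; ledge square to it, 80 mm wide, reaching 50 mm from the corner to the open +y side, rising 6 degrees toward +y. Foot plate 130 (x) x 110 (y) x 6 mm, y from -60 to +50.
- rest_corner (a point): Middle of the inner corner line (along the rest's x) where ledge and back meet, 30 mm above the bench. The pair stands with its 64 mm width along the rest's x, one 64 x 30 mm end on the ledge, one face leaning on the back.
- plate: Fixed round dark steel plate, diameter 250 mm, 6 mm thick, lying on the bench. Origin: centre of the underside (bench height); its top is 6 mm higher.
- burner: Bystander: brass bench burner on a round steel foot, about 75 mm wide and 96 mm high. Origin: under its foot.
- jar: Bystander: closed glass jar, 60 mm across, 75 mm high. Origin: under its centre.
- spatula: Bystander: spatula lying flat, 180 mm long. Origin: underside, along its length x.
Not all that is in view belongs to the job. Leave any black, blue or green look-alike of the full_tray alone.

How it is judged (in metres and radians):
On the way, in this order (a step that is already met when the one before it is completed fails the run):
1. the empty tray caps the full one, rim to rim, while the full one is still mouth up (distance between full_tray_mouth and empty_tray below 0.008 m and angle between the x axis of full_tray and the x axis of empty_tray, either way round below 0.12 rad and angle between each of full_tray, empty_tray's own z axis and vertical below 0.1 rad), for 0.2 s.
2. the closed pair is turned right over and lies flat on the round plate, former empty tray below (distance between full_tray_mouth and empty_tray below 0.008 m and angle between the x axis of full_tray and the x axis of empty_tray, either way round below 0.12 rad and angle between each of full_tray, empty_tray's own z axis and vertical above 3 rad and height (world z) of empty_tray below 0.025 m and horizontal distance between empty_tray and plate below 0.07 m), for 0.2 s.
At the end, for the whole second after the job is handed in: The formerly empty tray lies flat, mouth up, on the round plate (centre within 70 mm of the plate's centre) with both glass pieces in it, raised face down (within 14 degrees); the other tray lies flat on the bench, either way up, off the plate (centres over 150 mm apart); all at rest (angle between empty_tray's own z axis and vertical above 3.04 rad and height (world z) of each of empty_tray, glass_a, glass_b below 0.027 m and horizontal distance between empty_tray and plate below 0.07 m and angle between each of glass_a, glass_b's own z axis and vertical above 2.9 rad and horizontal distance between each of glass_a, glass_b and empty_tray below 0.052 m and linear speed of each of glass_a, glass_b, full_tray, empty_tray below 0.02 m/s and (angle between full_tray's own z axis and vertical below 0.08 rad or angle between full_tray's own z axis and vertical above 3.06 rad) and height (world z) of full_tray below 0.019 m and horizontal distance between full_tray and plate above 0.15 m); the robot touches nothing.
It fails at once if burner, jar or spatula moved more than 30 mm (distance of any of burner, jar, spatula from where it was at the start of the episode above 0.03 m).
It fails at once if the fingers touch a glass piece (contact force between the fingers and glass_a above 0.5 N or contact force between the fingers and glass_b above 0.5 N).
It fails at once if a glass piece falls on the bench (contact force between table and glass_a above 0.1 N or contact force between table and glass_b above 0.1 N).
It also fails if it takes over 67 s, if anything falls off the work surface, if the arm or the gripper's body presses on something with over 40 N, if the wrist force passes 120 N, or if a joint passes its speed limit or range.

## Robot

A 6-joint arm with a two-finger parallel gripper is mounted at the origin on the work surface. World frame = base frame: x ahead of the robot, y to its left, z up, the work surface at z = 0. Lengths are in m, angles in degrees, forces in N, time in s.
With the tool pointing down it reaches from about 0.375 to 0.925 m from the base axis. Payload 5.7 kg.
Tool frame: the origin (TCP) lies midway between the tips of the shut fingers; the grasp point (between the pads) lies ctrl.grip_depth behind it (ctrl.grip_depth is the distance from the TCP to the grasp point, in m); z points along the fingers, y is the line along which they close (so a half turn about z gives the same grasp; the last joint's range is limited). The gripper opens to 85 mm and grips with 20 to 120 N. Pads are 22 mm wide; open, the fingers measure 114 mm over their backs; the gripper's body (76 mm by 85 mm) begins 54 mm behind the grasp point. The pads swing forward as they close: fully open they stand 13 mm farther back than shut.
Start: joints at [-83.887, 20.558, 86.54, -0, 72.909, -6.595], TCP at [0.132, -0.585, 0.207] pointing down, gripper open.
Joint ranges: [-170.27, 170.27], [-57.76, 135], [12.27, 136.19], [-55.21, 235.2], [11.17, 155.16], [-170.74, 170.74]. Speed limits (degrees/s): [136.94, 136.94, 180, 180, 180, 180].

## Interface

Orientations are given as [roll, pitch, yaw] about the fixed x, y, z axes, in that order (R = Rz(yaw) Ry(pitch) Rx(roll)).
In Python, from rig import readout, capture, ctrl gives the robot as it stands. The module is installed in compiled form; this text tells all that it offers.
- The arm moves only by the tool arm_command, never from a script. Its argument "steps" is a list of rows, each an object of numbers: "tx", "ty", "tz": the shift along the world's x, y, z in m; "wx", "wy", "wz": the turn, a rotation vector about the world's x, y, z in degrees; "grip": the finger opening in m, from 0 to 0.0854. A call has 1 to 20 rows; each row is the pose to reach, as a shift and turn from the pose commanded when the call began; what a row does not reach only later rows make up. A row lasts 1/12 s, in which the tool goes at most 41.7 mm and 7.16 degrees, less where a joint would pass 70% of its speed; a pose out of reach is approached as far as the arm can. A call with a gripper value outside its range is refused whole. The fingers move at their own pace and stop on an object; "force" is the grip in N (left out, the last holds). Time passes only in rows, so rows that repeat a pose let the fingers close. It gives the time, the measured TCP pose, the force, the opening and the grip force at its end, in the units of the state.
- readout.sense(): the state, without advancing time (a new reading comes with each control period).
- capture(name): name is "side" or "top" or "wrist"; returns a dict with "frame" (420x560x3 uint8, blue, green, red), "fx", "fy", "cx", "cy" (pixels), "rvec" (rotation vector, rad) and "tvec" (3), from world to camera coordinates, as OpenCV has them; the wrist camera has in their place "tool_from_camera" (4x4, takes a point from camera to tool coordinates, whose origin is the TCP and whose axes are the flange's). Camera axes: x right, y down, z forward; pixel columns grow to the right and rows downward; lengths in m; the calibration is good to about 2 mm. A picture is of the moment at which its call begins: read the wrist's pose just before it. There is no depth.
- ctrl.job_done(): hands the job in; it is judged then, once.
The state is a dict: "time_s": time; "joint_pos": joint angles; "joint_vel": joint speeds; "tau": joint torques, N m; "position": TCP position; "eef_rot": TCP orientation; "contact_force": force on the tool from outside, world axes, zero at the start; "ft_torque": the same for the moment, N m; "finger_gap": opening from 0.0 (shut) to 1.0 (fully open); "grasp_force": force on a finger pad.
Only numpy, scipy, OpenCV 4.12 (cv2) and the standard library are available. Lean on these libraries where they do the work, as an engineer would, in place of code of your own. Each camera call takes 0.05 s, during which the arm holds its last target. There are 200 camera calls.

## Working session

There is one attempt and no reset: what is moved stays moved. The work goes in short steps, Python scripts to look and compute and a tool call to move; the robot and the scene stay as the last step left them, time stands still between calls to the robot, and variables do not carry over. Pictures are saved under pics/ and viewed, at most 10 in all, crops included, and the job is handed in when it is done.

Besides the shell and the picture viewer there is one more tool, called after "Call:" in YAML: its name, and indented under it one key for each argument. arm_command: Moves the arm, as the interface text tells. Its arguments: {"type":"object","properties":{"steps":{"type":"array"},"force":{"type":"number"}},"required":["steps"]}

```bash
mkdir -p pics
python3 - <<'E'
from rig import readout,capture,ctrl
import cv2
s=readout.sense();print(s,ctrl.grip_depth)
for n in("top","side"):
    c=capture(n);cv2.imwrite(f"pics/{n}0.png",c["frame"]);print(n,c["fx"],c["cx"],c["cy"],c["rvec"],c["tvec"])
E
```

```text
{'time_s': 0.0, 'joint_pos': array([-8.38871050e+01,  2.05988675e+01,  8.65991514e+01, -1.54723800e-03,
        7.29070749e+01, -6.59499049e+00]), 'joint_vel': array([ 0.03322123,  0.00422115,  0.0232776 ,  0.03711141, -0.04948907,
        0.12729317]), 'tau': array([-2.09907848e-03, -5.27630854e+01, -2.78625423e+01,  1.25500182e-05,
        1.33230299e-02, -1.61169851e-06]), 'position': array([ 0.13189119, -0.58458793,  0.20584283]), 'eef_rot': array([-1.79895432e+02, -1.06017713e-02,  1.27083319e+01]), 'contact_force': array([ 0.36056842, -0.68122987,  0.39605156]), 'ft_torque': array([ 0.03794588,  0.03254763, -0.06358291]), 'grasp_force': 0.0, 'finger_gap': 1.0012701002174536} 0.0187
top 405.7441601012486 280.53902864056556 210.15871162883326 [ 2.16506415 -2.05024948  0.21473123] [-0.10231334  0.52773576  0.88279174]
side 428.2356078606604 280.47471447083956 214.3482080724699 [2.32616084e+00 8.56062094e-04 1.53510135e-02] [-0.5215347   0.00282375  1.07168758]
```

View pics/top0.png

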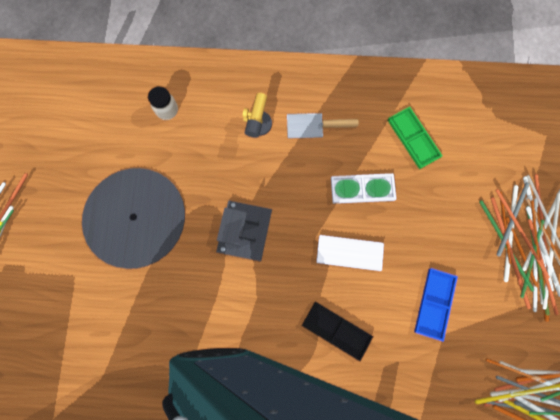

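View pics/side0.png

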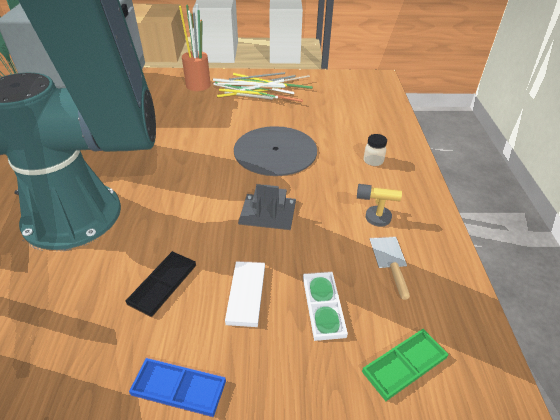

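The candidates in the top view are the white tray with green glass at (363,188), the plain white closed tray at (350,252), black (337,330), blue (436,304) and green (414,136). The first holds the glass, so it is full_tray. The second is mouth down, so it is empty_tray. I'll confirm both in one enlarged crop, together with the rest.

```bash
cat > h.py <<'E'
import numpy as np,cv2
from rig import readout,capture,ctrl
def K(c): return np.array([[c["fx"],0,c["cx"]],[0,c["fy"],c["cy"]],[0,0,1.]])
def ray(c,px):
    R=cv2.Rodrigues(np.array(c["rvec"],float))[0];t=np.array(c["tvec"],float)
    p=np.atleast_2d(px).astype(float)
    d=(np.linalg.inv(K(c))@np.c_[p,np.ones(len(p))].T).T@R
    return -R.T@t,d
def onz(c,px,z):
    o,d=ray(c,px);return o+d*((z-o[2])/d[:,2])[:,None]
def proj(c,P): return cv2.projectPoints(np.atleast_2d(P).astype(float),np.array(c["rvec"],float),np.array(c["tvec"],float),K(c),None)[0][:,0]
def rect(pts):  # world xy -> centre,size,long axis angle
    (cx,cy),(w,h),a=cv2.minAreaRect((np.asarray(pts)[:,:2]*1000).astype(np.float32))
    if h>w:a+=90;w,h=h,w
    return round(cx/1000,4),round(cy/1000,4),round(w,1),round(h,1),round((a+90)%180-90,2)
E
python3 - <<'E'
from h import *
cs={n:capture(n) for n in("top","side")}
c=cs["top"];f=c["frame"];hsv=cv2.cvtColor(f,cv2.COLOR_BGR2HSV)
m=((hsv[...,1]<50)&(hsv[...,2]>150)).astype(np.uint8)
for n,(x0,y0,x1,y1) in dict(full=(325,165,402,212),empty=(310,225,392,280)).items():
    k=np.zeros_like(m);k[y0:y1,x0:x1]=m[y0:y1,x0:x1]
    cn=max(cv2.findContours(k,0,1)[0],key=cv2.contourArea)
    print(n,rect(onz(c,cn[:,0],.015)),cn[:,0].min(0),cn[:,0].max(0))
# side check
d=cs["side"];g=cv2.cvtColor(d["frame"],cv2.COLOR_BGR2HSV);m2=((g[...,1]<50)&(g[...,2]>150)).astype(np.uint8)
for n,(x0,y0,x1,y1) in dict(full=(297,265,352,345),empty=(220,255,272,332)).items():
    k=np.zeros_like(m2);k[y0:y1,x0:x1]=m2[y0:y1,x0:x1]
    cn=max(cv2.findContours(k,0,1)[0],key=cv2.contourArea)
    print(n,"side",rect(onz(d,cn[:,0],.015)))
k=((hsv[...,2]<110)&(hsv[...,1]<90)).astype(np.uint8);k[:,:75]=0;k[:,192:]=0;k[:160]=0;k[275:]=0
cn=max(cv2.findContours(k,0,1)[0],key=cv2.contourArea);w=onz(c,cn[:,0],.006);print("plate",cv2.minEnclosingCircle((w[:,:2]*1000).astype(np.float32)))
for n,p in dict(burner=(262,120),jar=(165,112),spat=(320,125)).items(): print(n,onz(c,[p],0)[0])
a=cv2.resize(f[190:270,205:285],(400,400),interpolation=cv2.INTER_CUBIC)
b=cv2.resize(d["frame"][170:240,230:300+10],None,fx=5,fy=5,interpolation=cv2.INTER_CUBIC)[:350,:400]
e=cv2.resize(f[160:280,300:400],(480-140,408),interpolation=cv2.INTER_CUBIC)
o=np.zeros((600,800,3),np.uint8);o[:300,:300]=cv2.resize(a,(300,300));o[:300,300:640]=cv2.resize(b,(340,300));o[300:,:250]=cv2.resize(e,(250,300))
# larger layout
o=np.zeros((600,800,3),np.uint8);o[:400,:400]=a;o[:350,400:]=b;o[400:600,:166]=cv2.resize(e,(166,200))
cv2.imwrite("pics/crop1.png",o)
E
```

```text
full (0.6077, -0.2713, 154.9, 69.1, -84.22) [331 173] [395 202]
empty (0.4482, -0.2421, 155.1, 68.0, 86.16) [317 235] [383 270]
full side (0.6079, -0.2708, 161.4, 66.9, -84.12)
empty side (0.448, -0.2419, 162.9, 65.4, 86.01)
plate ((507.031005859375, 283.34979248046875), 124.04704284667969)
burner [ 0.77848119 -0.01221268  0.        ]
jar [0.78701524 0.23957407 0.        ]
spat [ 0.77282082 -0.16170334  0.        ]
```

View pics/crop1.png

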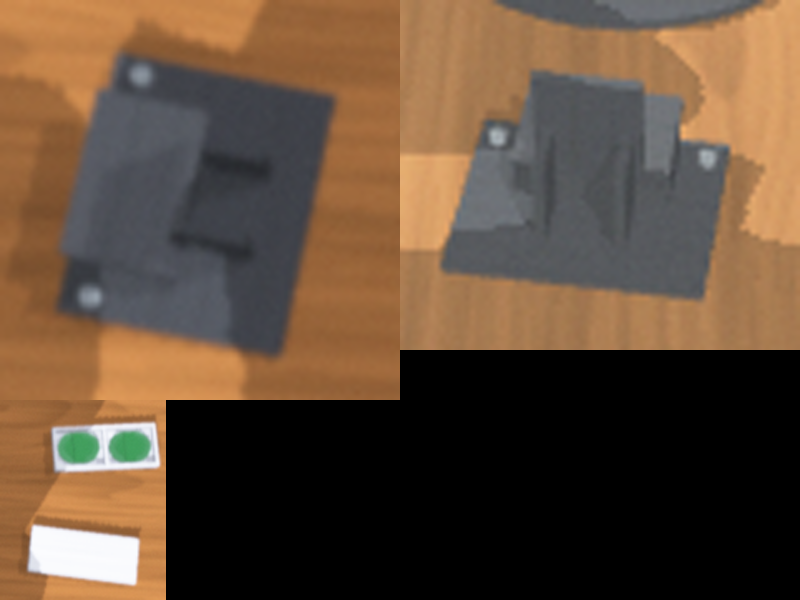

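The crop shows full_tray (top) with both green ovals and empty_tray below it, closed side up. In the top view the rest's ledge is on the image left (world +y) and the gussets are on the right, so its back leans toward world -y. Next I move above the empty tray.

Call:
arm_command:
  steps:
    - {"tx":0.316,"ty":0.343,"tz":-0.087,"wz":73.5,"grip":0.0854}
    - {"tx":0.316,"ty":0.343,"tz":-0.087,"wz":73.5}
    - {"tx":0.316,"ty":0.343,"tz":-0.087,"wz":73.5}
    - {"tx":0.316,"ty":0.343,"tz":-0.087,"wz":73.5}
    - {"tx":0.316,"ty":0.343,"tz":-0.087,"wz":73.5}
    - {"tx":0.316,"ty":0.343,"tz":-0.087,"wz":73.5}
    - {"tx":0.316,"ty":0.343,"tz":-0.087,"wz":73.5}
    - {"tx":0.316,"ty":0.343,"tz":-0.087,"wz":73.5}
    - {"tx":0.316,"ty":0.343,"tz":-0.087,"wz":73.5}
    - {"tx":0.316,"ty":0.343,"tz":-0.087,"wz":73.5}
    - {"tx":0.316,"ty":0.343,"tz":-0.087,"wz":73.5}
    - {"tx":0.316,"ty":0.343,"tz":-0.087,"wz":73.5}
    - {"tx":0.316,"ty":0.343,"tz":-0.087,"wz":73.5}
    - {"tx":0.316,"ty":0.343,"tz":-0.087,"wz":73.5}

```text
invalid input
```

```bash
cat > log.py <<'E'
from h import *
import json
s=readout.sense();r=[list(map(float,s[k])) for k in("joint_pos","position","eef_rot")]
open("log.jsonl","a").write(json.dumps(r)+"\n");print(s["time_s"],*np.round(r[0],2),"|",*np.round(r[1],4),"|",*np.round(r[2],2),s["finger_gap"],s["grasp_force"],np.round(s["contact_force"],1))
E
echo '[[-83.887,20.599,86.599,-0.0015,72.907,-6.595],[0.13189,-0.58459,0.20584],[-179.895,-0.0106,12.708]]'>log.jsonl
python3 log.py
```

```text
0.2 -83.89 20.58 86.57 -0.0 72.91 -6.59 | 0.1319 -0.5849 0.2062 | -179.93 -0.01 12.71 1.0028684348777823 0.0 [-0.3 -0.1 -0.5]
```

Call:
arm_command:
  steps:
    - {"tx":0.316,"ty":0.343,"tz":-0.087,"wx":0,"wy":0,"wz":73.5,"grip":0.085}
    - {"tx":0.316,"ty":0.343,"tz":-0.087,"wx":0,"wy":0,"wz":73.5,"grip":0.085}
    - {"tx":0.316,"ty":0.343,"tz":-0.087,"wx":0,"wy":0,"wz":73.5,"grip":0.085}
    - {"tx":0.316,"ty":0.343,"tz":-0.087,"wx":0,"wy":0,"wz":73.5,"grip":0.085}
    - {"tx":0.316,"ty":0.343,"tz":-0.087,"wx":0,"wy":0,"wz":73.5,"grip":0.085}
    - {"tx":0.316,"ty":0.343,"tz":-0.087,"wx":0,"wy":0,"wz":73.5,"grip":0.085}
    - {"tx":0.316,"ty":0.343,"tz":-0.087,"wx":0,"wy":0,"wz":73.5,"grip":0.085}
    - {"tx":0.316,"ty":0.343,"tz":-0.087,"wx":0,"wy":0,"wz":73.5,"grip":0.085}
    - {"tx":0.316,"ty":0.343,"tz":-0.087,"wx":0,"wy":0,"wz":73.5,"grip":0.085}
    - {"tx":0.316,"ty":0.343,"tz":-0.087,"wx":0,"wy":0,"wz":73.5,"grip":0.085}
    - {"tx":0.316,"ty":0.343,"tz":-0.087,"wx":0,"wy":0,"wz":73.5,"grip":0.085}
    - {"tx":0.316,"ty":0.343,"tz":-0.087,"wx":0,"wy":0,"wz":73.5,"grip":0.085}
    - {"tx":0.316,"ty":0.343,"tz":-0.087,"wx":0,"wy":0,"wz":73.5,"grip":0.085}
    - {"tx":0.316,"ty":0.343,"tz":-0.087,"wx":0,"wy":0,"wz":73.5,"grip":0.085}

```text
time_s: 1.37
position: [0.4482, -0.2415, 0.1194]
eef_rot: [-179.9, -0.0, 86.4]
contact_force: [-1.2, 0.6, 0.3]
finger_gap: 0.997
grasp_force: 0.0
```

```bash
python3 log.py
```

```text
1.3667 -36.08 19.03 103.45 -0.03 57.56 -32.42 | 0.4482 -0.2415 0.1194 | -179.95 -0.01 86.36 0.9966293128721895 0.0 [-1.2  0.6  0.3]
```

Call:
arm_command:
  steps:
    - {"tx":0.0,"ty":0.1,"tz":0.15,"wx":50,"wy":0,"wz":0,"grip":0.085}
    - {"tx":0.0,"ty":0.1,"tz":0.15,"wx":50,"wy":0,"wz":0,"grip":0.085}
    - {"tx":0.0,"ty":0.1,"tz":0.15,"wx":50,"wy":0,"wz":0,"grip":0.085}
    - {"tx":0.0,"ty":0.1,"tz":0.15,"wx":50,"wy":0,"wz":0,"grip":0.085}
    - {"tx":0.0,"ty":0.1,"tz":0.15,"wx":50,"wy":0,"wz":0,"grip":0.085}
    - {"tx":0.0,"ty":0.1,"tz":0.15,"wx":50,"wy":0,"wz":0,"grip":0.085}
    - {"tx":0.0,"ty":0.1,"tz":0.15,"wx":50,"wy":0,"wz":0,"grip":0.085}
    - {"tx":0.0,"ty":0.1,"tz":0.15,"wx":50,"wy":0,"wz":0,"grip":0.085}
    - {"tx":0.0,"ty":0.1,"tz":0.15,"wx":50,"wy":0,"wz":0,"grip":0.085}

```text
time_s: 2.12
position: [0.4471, -0.1442, 0.268]
eef_rot: [-175.2, -49.9, 83.7]
contact_force: [-0.0, 0.8, 0.2]
finger_gap: 0.998
grasp_force: 0.0
```

```bash
python3 log.py
```

```text
2.1167 -51.39 27.66 87.3 29.87 105.76 -49.9 | 0.4471 -0.1442 0.268 | -175.22 -49.89 83.68 0.9981152025477359 0.0 [-0.   0.8  0.2]
```

Call:
arm_command:
  steps:
    - {"tx":0.0,"ty":0.0,"tz":0.0,"wx":-90,"wy":0,"wz":0,"grip":0.085}
    - {"tx":0.0,"ty":0.0,"tz":0.0,"wx":-90,"wy":0,"wz":0,"grip":0.085}
    - {"tx":0.0,"ty":0.0,"tz":0.0,"wx":-90,"wy":0,"wz":0,"grip":0.085}
    - {"tx":0.0,"ty":0.0,"tz":0.0,"wx":-90,"wy":0,"wz":0,"grip":0.085}
    - {"tx":0.0,"ty":0.0,"tz":0.0,"wx":-90,"wy":0,"wz":0,"grip":0.085}
    - {"tx":0.0,"ty":0.0,"tz":0.0,"wx":-90,"wy":0,"wz":0,"grip":0.085}
    - {"tx":0.0,"ty":0.0,"tz":0.0,"wx":-90,"wy":0,"wz":0,"grip":0.085}
    - {"tx":0.0,"ty":0.0,"tz":0.0,"wx":-90,"wy":0,"wz":0,"grip":0.085}
    - {"tx":0.0,"ty":0.0,"tz":0.0,"wx":-90,"wy":0,"wz":0,"grip":0.085}
    - {"tx":0.0,"ty":0.0,"tz":0.0,"wx":-90,"wy":0,"wz":0,"grip":0.085}
    - {"tx":0.0,"ty":0.0,"tz":0.0,"wx":-90,"wy":0,"wz":0,"grip":0.085}
    - {"tx":0.0,"ty":0.0,"tz":0.0,"wx":-90,"wy":0,"wz":0,"grip":0.085}
    - {"tx":0.0,"ty":0.0,"tz":0.0,"wx":-90,"wy":0,"wz":0,"grip":0.085}
    - {"tx":0.0,"ty":0.0,"tz":0.0,"wx":-90,"wy":0,"wz":0,"grip":0.085}
    - {"tx":0.0,"ty":0.0,"tz":0.0,"wx":-90,"wy":0,"wz":0,"grip":0.085}

```text
time_s: 3.37
position: [0.448, -0.1409, 0.2706]
eef_rot: [176.7, 39.8, 85.2]
contact_force: [0.6, 0.4, 0.3]
finger_gap: 0.993
grasp_force: 0.0
```

```bash
python3 log.py
cat > kin.py <<'E'
import numpy as np,json
from scipy.optimize import least_squares
from scipy.spatial.transform import Rotation as R
D=[json.loads(l) for l in open("log.jsonl")]
Rz=lambda a:R.from_euler('z',a,degrees=True);Ry=lambda a:R.from_euler('y',a,degrees=True)
T0=R.identity()
def fk(q,p):
    a1,d1,L2,ax,L4,off,L6=p
    r=Rz(q[0]);x=r.apply([a1,off,d1]);r=r*Ry(q[1]);x=x+r.apply([0,0,L2]);r=r*Ry(q[2])
    x=x+r.apply([ax,0,L4]);r=r*Rz(q[3])*Ry(q[4])*Rz(q[5]);return x+r.apply([0,0,L6]),r
P=least_squares(lambda p:np.concatenate([fk(d[0],p)[0]-d[1] for d in D]),[.05,.4,.4,.03,.4,.03,.25]).x
# tool-frame constant rotation
T0=R.concatenate([fk(d[0],P)[1].inv()*R.from_euler('xyz',d[2],degrees=True) for d in D])
if __name__=="__main__":
    print(np.round(P,4));print(np.round([np.subtract(fk(d[0],P)[0],d[1])*1000 for d in D],1));print(np.round(T0.as_rotvec(degrees=True),1))
T0=T0.mean()
lo=np.array([-170.27,-57.76,12.27,-55.21,11.17,-170.74])+1.5;hi=np.array([170.27,135,136.19,235.2,155.16,170.74])-1.5
def ik(pos,rot,q0,n=0):
    def f(q):
        x,r=fk(q,P);return np.r_[(x-pos)*10,((r*T0).inv()*rot).as_rotvec()*2]
    best=None;rng=np.random.default_rng(0)
    for i in range(n+1):
        s=np.clip(q0,lo+.1,hi-.1) if i==0 else rng.uniform(lo,hi)
        o=least_squares(f,s,bounds=(lo,hi),x_scale=50.)
        if best is None or o.cost<best.cost-1e-9:best=o
        if best.cost<1e-8:break
    return best.x,best.cost
E
python3 kin.py
```

```text
3.3667 5.73 10.89 105.18 -41.76 73.57 25.12 | 0.448 -0.1409 0.2706 | 176.71 39.81 85.22 0.9926781306077637 0.0 [0.6 0.4 0.3]
[0.     0.2665 0.6111 0.1122 0.4336 0.0689 0.3973]
[[ 0.  0.  0.]
 [-0. -0. -0.]
 [-0. -0.  0.]
 [-0. -0. -0.]
 [ 0. -0. -0.]]
[[ 0.  0. 90.]
 [-0.  0. 90.]
 [ 0.  0. 90.]
 [ 0.  0. 90.]
 [-0. -0. 90.]]
```

```bash
cat > geo.py <<'E'
from h import *; from kin import *
c6,s6=np.cos(np.radians(6)),np.sin(np.radians(6))
def rest(psi,corner):
    v=np.array([-np.sin(psi),np.cos(psi),0]);u=np.array([np.cos(psi),np.sin(psi),0]);z=np.array([0,0,1.])
    return u,v,c6*v+s6*z,-s6*v+c6*z   # u,v,n,w
def tool(t,y): return R.from_matrix(np.c_[np.cross(y,t),y,t])
E
python3 - <<'E'
from geo import *
t=capture("top");s=capture("side")
pt=np.array([[118,55],[335,98],[280,355],[60,310]])/5+[205,190]
ps=np.array([[42,270],[305,298],[330,150]])/5+[230,170]
W=onz(t,pt,.006);V=onz(s,ps,.006);print(np.round(W,4));print(np.round(V,4))
d=lambda a,b:np.linalg.norm(a-b)
print([d(W[i],W[(i+1)%4]) for i in range(4)],d(V[0],V[1]),d(V[1],V[2]))
vx=W[1]-W[2]; vx2=W[0]-W[3]; vy=W[0]-W[1]; print([np.degrees(np.arctan2(a[1],a[0])) for a in(vx,vx2,vy,V[1]-V[0],V[2]-V[1])])
# -y edge (front in side view) midpoint => rest origin
for n,a,b in(("top",W[1],W[2]),("side",V[1],V[0])):
    u=(a-b)/d(a,b);v=np.array([-u[1],u[0],0]);o=(a+b)/2+.06*v;psi=np.arctan2(u[1],u[0]);print(n,o,np.degrees(psi))
    for name,sgn in(("A",-1),("B",1)):
        u,v,nn,w=rest(psi,None);cor=np.array([o[0],o[1],.03]);C=cor+.015*nn+.076*w
        for sw in(0,.03):
          for tilt in(0,15,30,40):
            f=sgn*nn; th=np.radians(tilt); td=np.cos(th)*f-np.sin(th)*w
            for yy in(u,):   # tool y = +-u
              for q in(1,-1):
                x,cst=ik(C+sw*w+.0247*td,tool(td,q*yy),[0,20,90,0,60,0],12)
                if n=="top":print(name,sw,tilt,q,np.round(x),round(cst,5),"OK" if cst<1e-6 else "")
E
```

```text
[[ 0.559   0.0554  0.006 ]
 [ 0.5432 -0.052   0.006 ]
 [ 0.4173 -0.0333  0.006 ]
 [ 0.4329  0.0729  0.006 ]]
[[ 0.4184 -0.0334  0.006 ]
 [ 0.5467 -0.0517  0.006 ]
 [ 0.5622  0.0567  0.006 ]]
[np.float64(0.10852066382700348), np.float64(0.12734563043292668), np.float64(0.10728952634026626), np.float64(0.1272708604902825)] 0.1296458150160081 0.10951136111261105
[np.float64(-8.45731900847855), np.float64(-7.9031357669374405), np.float64(81.67284402150526), np.float64(-8.136451839540774), np.float64(81.90722572821164)]
top [0.48909129 0.01672941 0.006     ] -8.45731900847855
A 0 0 1 [ 30.  60.  88. -54. 104.  64.] 0.0 OK
A 0 0 -1 [  30.   60.   88.  -54.  104. -116.] 0.0 OK
A 0 15 1 [ 28.  51.  91. -49.  93.  61.] 0.0 OK
A 0 15 -1 [  28.   51.   91.  -49.   93. -119.] 0.0 OK
A 0 30 1 [ 25.  42.  95. -43.  82.  55.] 0.0 OK
A 0 30 -1 [  25.   42.   95.  -43.   82. -125.] 0.0 OK
A 0 40 1 [ 21.  36.  98. -39.  75.  50.] 0.0 OK
A 0 40 -1 [  21.   36.   98.  -39.   75. -130.] 0.0 OK
A 0.03 0 1 [ 29.  57.  88. -54. 105.  62.] 0.00041 
A 0.03 0 -1 [  29.   57.   88.  -54.  105. -118.] 0.00041 
A
[... 480 characters left out ...]
-45.  56. 104.  53.  93. 106.] 0.0 OK
B 0 30 1 [-43.  45. 107.  50.  83. -67.] 0.0 OK
B 0 30 -1 [-43.  45. 107.  50.  83. 113.] 0.0 OK
B 0 40 1 [-40.  39. 109.  47.  76. -62.] 0.0 OK
B 0 40 -1 [-40.  39. 109.  47.  76. 118.] 0.0 OK
B 0.03 0 1 [-46.  63. 102.  55. 105. -77.] 0.0 OK
B 0.03 0 -1 [-46.  63. 102.  55. 105. 103.] 0.0 OK
B 0.03 15 1 [-45.  53. 105.  52.  95. -72.] 0.0 OK
B 0.03 15 -1 [-45.  53. 105.  52.  95. 108.] 0.0 OK
B 0.03 30 1 [-43.  42. 107.  49.  85. -65.] 0.0 OK
B 0.03 30 -1 [-43.  42. 107.  49.  85. 115.] 0.0 OK
B 0.03 40 1 [-40.  36. 108.  46.  79. -59.] 0.0 OK
B 0.03 40 -1 [-40.  36. 108.  46.  79. 121.] 0.0 OK
side [0.49107094 0.01683354 0.006     ] -8.136451839540774
```

Call:
arm_command:
  steps:
    - {"tx":0,"ty":-0.1,"tz":-0.2,"wx":40,"wy":0,"wz":0,"grip":0.085}
    - {"tx":0,"ty":-0.1,"tz":-0.2,"wx":40,"wy":0,"wz":0,"grip":0.085}
    - {"tx":0,"ty":-0.1,"tz":-0.2,"wx":40,"wy":0,"wz":0,"grip":0.085}
    - {"tx":0,"ty":-0.1,"tz":-0.2,"wx":40,"wy":0,"wz":0,"grip":0.085}
    - {"tx":0,"ty":-0.1,"tz":-0.2,"wx":40,"wy":0,"wz":0,"grip":0.085}
    - {"tx":0,"ty":-0.1,"tz":-0.2,"wx":40,"wy":0,"wz":0,"grip":0.085}
    - {"tx":0,"ty":-0.1,"tz":-0.2,"wx":40,"wy":0,"wz":0,"grip":0.085}
    - {"tx":0,"ty":-0.1,"tz":-0.22,"wx":40,"wy":0,"wz":0,"grip":0.085}
    - {"tx":0,"ty":-0.1,"tz":-0.24,"wx":40,"wy":0,"wz":0,"grip":0.085}
    - {"tx":0,"ty":-0.1,"tz":-0.26,"wx":40,"wy":0,"wz":0,"grip":0.085}
    - {"tx":0,"ty":-0.1,"tz":-0.27,"wx":40,"wy":0,"wz":0,"grip":0.085}
    - {"tx":0,"ty":-0.1,"tz":-0.27,"wx":40,"wy":0,"wz":0,"grip":0.085}

```text
time_s: 4.47
position: [0.4471, -0.2429, -0.0009]
eef_rot: [-179.9, -0.0, 86.1]
contact_force: [-0.1, 0.3, 1.2]
finger_gap: 0.996
grasp_force: 0.0
```

Call:
arm_command:
  steps:
    - {"tx":0,"ty":0,"tz":0,"wx":0,"wy":0,"wz":0,"grip":0.05}
    - {"tx":0,"ty":0,"tz":0,"wx":0,"wy":0,"wz":0,"grip":0.05}
    - {"tx":0,"ty":0,"tz":0,"wx":0,"wy":0,"wz":0,"grip":0.05}
    - {"tx":0,"ty":0,"tz":0,"wx":0,"wy":0,"wz":0,"grip":0.05}
    - {"tx":0,"ty":0,"tz":0,"wx":0,"wy":0,"wz":0,"grip":0.05}
    - {"tx":0,"ty":0,"tz":0,"wx":0,"wy":0,"wz":0,"grip":0.05}
  force: 40

```text
time_s: 4.97
position: [0.4483, -0.2423, 0.0002]
eef_rot: [180.0, 0.0, 86.2]
contact_force: [0.2, -1.0, -0.1]
finger_gap: 0.585
grasp_force: 0.0
```

```bash
python3 log.py
```

```text
4.9667 -36.16 29.7 109.0 -0.0 41.24 -32.39 | 0.4483 -0.2423 0.0002 | 179.96 0.03 86.23 0.5854443404839191 0.0 [ 0.2 -1.  -0.1]
```

Run:
```python
from h import *
a=capture("wrist")["frame"];b=capture("side")["frame"];t=capture("top")["frame"]
o=np.zeros((600,800,3),np.uint8);o[:300,:400]=cv2.resize(a,(400,300));o[:300,400:]=cv2.resize(b[200:350,180:380],(400,300));o[300:,:400]=cv2.resize(t[170:320,270:470],(400,300))
cv2.imwrite("pics/p2.png",o)
```

```text
(no output)
```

View pics/p2.png

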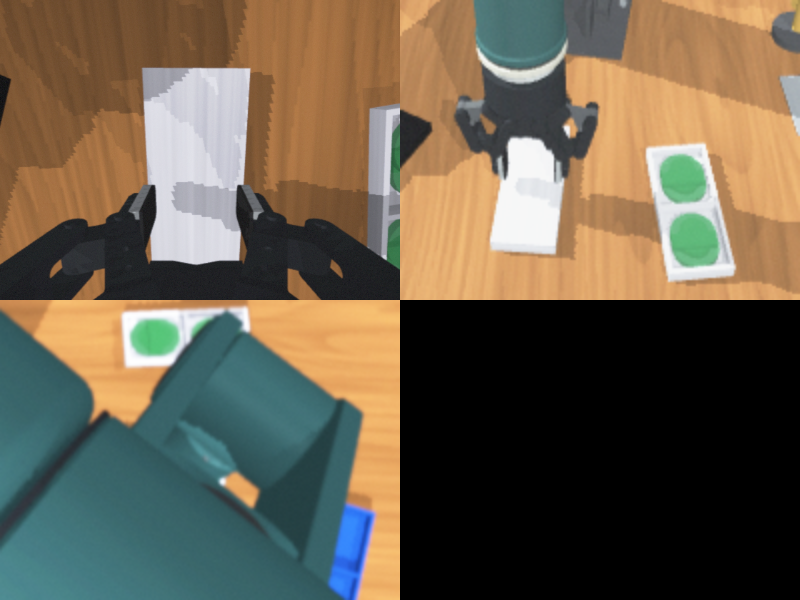

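Run:
```python
from h import *
c=capture("wrist");T=np.array(c["tool_from_camera"]);print(np.round(T,3),c["fx"],c["cx"],c["cy"])
Ti=np.linalg.inv(T)
def pj(p):
    q=Ti@np.r_[p,1];return np.round([c["fx"]*q[0]/q[2]+c["cx"],c["fy"]*q[1]/q[2]+c["cy"]])
for z in(0,-.003,-.0065,-.013,-.0187,-.03):print(z,pj([0,.025,z]),pj([0,-.025,z]),pj([-.011,.025,z]),pj([.011,.025,z]))
print("tray corners", [pj([sx*.076,sy*.032,-.015]) for sx in(-1,1) for sy in(-1,1)])
cv2.imwrite("pics/p3.png",cv2.resize(c["frame"][170:420,140:420],None,fx=2.4,fy=2.4,interpolation=cv2.INTER_CUBIC))
```

```text
[[ 0.    -0.966 -0.259  0.066]
 [ 1.     0.     0.001 -0.   ]
 [-0.001 -0.259  0.966 -0.166]
 [ 0.     0.     0.     1.   ]] 340.2775796361907 274.24095495851805 217.42785691187228
0 [322. 258.] [226. 258.] [321. 277.] [323. 238.]
-0.003 [323. 260.] [226. 260.] [322. 280.] [324. 240.]
-0.0065 [324. 262.] [225. 262.] [323. 282.] [325. 242.]
-0.013 [326. 268.] [223. 268.] [325. 288.] [327. 246.]
-0.0187 [328. 273.] [221. 273.] [327. 294.] [329. 250.]
-0.03 [331. 283.] [217. 283.] [330. 306.] [333. 260.]
tray corners [array([215., 400.]), array([334., 400.]), array([199., 103.]), array([350., 103.])]
```

View pics/p3.png

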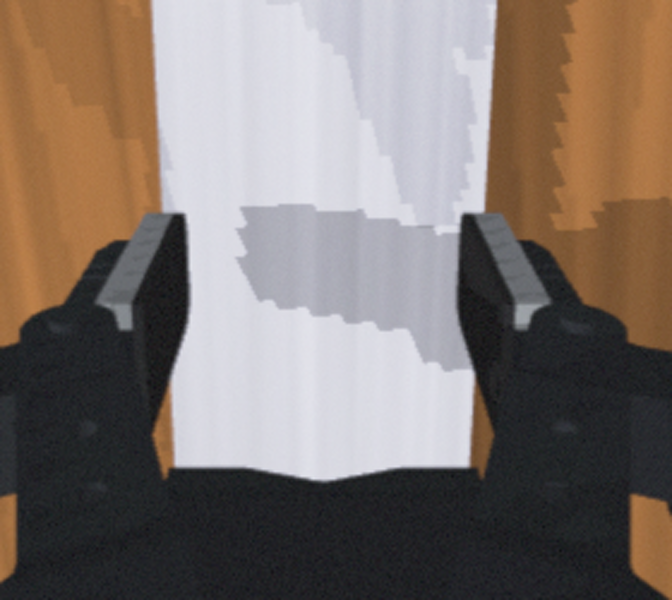

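The wrist view shows the pads, at about (217,260) and (332,260), still above the tray top, so the tips sit further back than I assumed. I'll open, go 12 mm lower and close again.

Call:
arm_command:
  steps:
    - {"tx":0,"ty":0,"tz":0,"wx":0,"wy":0,"wz":0,"grip":0.085}
    - {"tx":0,"ty":0,"tz":0,"wx":0,"wy":0,"wz":0,"grip":0.085}
    - {"tx":0,"ty":0,"tz":0,"wx":0,"wy":0,"wz":0,"grip":0.085}
    - {"tx":0,"ty":0,"tz":0,"wx":0,"wy":0,"wz":0,"grip":0.085}
    - {"tx":0,"ty":0,"tz":0,"wx":0,"wy":0,"wz":0,"grip":0.085}
    - {"tx":0,"ty":0,"tz":-0.006,"wx":0,"wy":0,"wz":0,"grip":0.085}
    - {"tx":0,"ty":0,"tz":-0.012,"wx":0,"wy":0,"wz":0,"grip":0.085}
    - {"tx":0,"ty":0,"tz":-0.012,"wx":0,"wy":0,"wz":0,"grip":0.055}
    - {"tx":0,"ty":0,"tz":-0.012,"wx":0,"wy":0,"wz":0,"grip":0.055}
    - {"tx":0,"ty":0,"tz":-0.012,"wx":0,"wy":0,"wz":0,"grip":0.055}
    - {"tx":0,"ty":0,"tz":-0.012,"wx":0,"wy":0,"wz":0,"grip":0.055}
    - {"tx":0,"ty":0,"tz":-0.012,"wx":0,"wy":0,"wz":0,"grip":0.055}
    - {"tx":0,"ty":0,"tz":-0.012,"wx":0,"wy":0,"wz":0,"grip":0.055}
  force: 40

```text
time_s: 6.25
position: [0.4481, -0.2424, -0.0122]
eef_rot: [180.0, 0.0, 86.2]
contact_force: [0.1, 0.1, 0.3]
finger_gap: 0.647
grasp_force: 0.0
```

Call:
arm_command:
  steps:
    - {"tx":0,"ty":0,"tz":0,"wx":0,"wy":0,"wz":0,"grip":0.085}
    - {"tx":0,"ty":0,"tz":0,"wx":0,"wy":0,"wz":0,"grip":0.085}
    - {"tx":0,"ty":0,"tz":0,"wx":0,"wy":0,"wz":0,"grip":0.085}
    - {"tx":0,"ty":0,"tz":0,"wx":0,"wy":0,"wz":0,"grip":0.085}
    - {"tx":0,"ty":0,"tz":-0.005,"wx":0,"wy":0,"wz":0,"grip":0.085}
    - {"tx":0,"ty":0,"tz":-0.01,"wx":0,"wy":0,"wz":0,"grip":0.085}
    - {"tx":0,"ty":0,"tz":-0.01,"wx":0,"wy":0,"wz":0,"grip":0.055}
    - {"tx":0,"ty":0,"tz":-0.01,"wx":0,"wy":0,"wz":0,"grip":0.055}
    - {"tx":0,"ty":0,"tz":-0.01,"wx":0,"wy":0,"wz":0,"grip":0.055}
    - {"tx":0,"ty":0,"tz":-0.01,"wx":0,"wy":0,"wz":0,"grip":0.055}
    - {"tx":0,"ty":0,"tz":-0.01,"wx":0,"wy":0,"wz":0,"grip":0.055}
    - {"tx":0,"ty":0,"tz":-0.01,"wx":0,"wy":0,"wz":0,"grip":0.055}
  force: 40

```text
time_s: 7.25
position: [0.448, -0.2423, -0.0224]
eef_rot: [-180.0, -0.0, 86.2]
contact_force: [-0.5, 0.1, -0.8]
finger_gap: 0.736
grasp_force: 43.9
```

Call:
arm_command:
  steps:
    - {"tx":0,"ty":0,"tz":0.03,"wx":0,"wy":0,"wz":0,"grip":0.055}
    - {"tx":0,"ty":0,"tz":0.06,"wx":0,"wy":0,"wz":0,"grip":0.055}
    - {"tx":0.04,"ty":-0.007,"tz":0.06,"wx":0,"wy":0,"wz":2.4,"grip":0.055}
    - {"tx":0.08,"ty":-0.014,"tz":0.06,"wx":0,"wy":0,"wz":4.8,"grip":0.055}
    - {"tx":0.12,"ty":-0.021,"tz":0.06,"wx":0,"wy":0,"wz":7.2,"grip":0.055}
    - {"tx":0.16,"ty":-0.029,"tz":0.06,"wx":0,"wy":0,"wz":9.6,"grip":0.055}
    - {"tx":0.16,"ty":-0.029,"tz":0.06,"wx":0,"wy":0,"wz":9.6,"grip":0.055}
    - {"tx":0.16,"ty":-0.029,"tz":0.06,"wx":0,"wy":0,"wz":9.6,"grip":0.055}

```text
time_s: 7.92
position: [0.6104, -0.2718, 0.0375]
eef_rot: [179.9, 0.1, 95.9]
contact_force: [-1.4, 0.4, -1.6]
finger_gap: 0.739
grasp_force: 45.2
```

```bash
python3 log.py
python3 - <<'E'
from h import *
b=capture("side")["frame"];t=capture("wrist")["frame"]
o=np.zeros((300,800,3),np.uint8);o[:,:400]=cv2.resize(b[200:350,240:440],(400,300));o[:,400:]=cv2.resize(t,(400,300))
cv2.imwrite("pics/p4.png",o)
E
```

```text
7.9167 -29.92 35.85 86.55 0.0 57.48 -35.79 | 0.6104 -0.2718 0.0375 | 179.91 0.07 95.87 0.7388408293552007 45.2249076962471 [-1.4  0.4 -1.6]
```

View pics/p4.png

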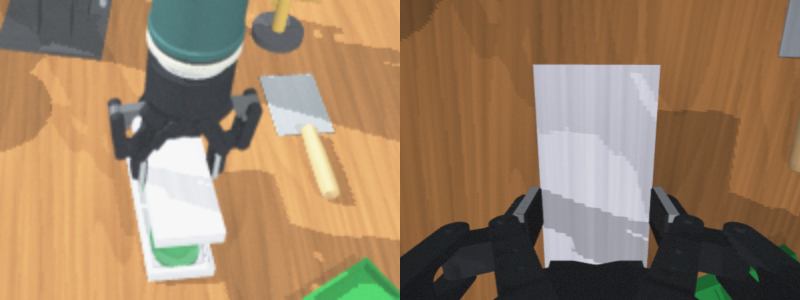

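The held tray is square over the full tray. Now I lower it and release.

Call:
arm_command:
  steps:
    - {"tx":0,"ty":0,"tz":-0.02,"wx":0,"wy":0,"wz":0,"grip":0.055}
    - {"tx":0,"ty":0,"tz":-0.035,"wx":0,"wy":0,"wz":0,"grip":0.055}
    - {"tx":0,"ty":0,"tz":-0.042,"wx":0,"wy":0,"wz":0,"grip":0.055}
    - {"tx":0,"ty":0,"tz":-0.045,"wx":0,"wy":0,"wz":0,"grip":0.055}
    - {"tx":0,"ty":0,"tz":-0.045,"wx":0,"wy":0,"wz":0,"grip":0.055}
    - {"tx":0,"ty":0,"tz":-0.045,"wx":0,"wy":0,"wz":0,"grip":0.055}

```text
time_s: 8.52
position: [0.607, -0.2711, -0.007]
eef_rot: [-180.0, -0.0, 95.8]
contact_force: [0.2, -0.1, -0.7]
finger_gap: 0.732
grasp_force: 45.2
```

Call:
arm_command:
  steps:
    - {"tx":0,"ty":0,"tz":0,"wx":0,"wy":0,"wz":0,"grip":0.07}
    - {"tx":0,"ty":0,"tz":0,"wx":0,"wy":0,"wz":0,"grip":0.085}
    - {"tx":0,"ty":0,"tz":0,"wx":0,"wy":0,"wz":0,"grip":0.085}
    - {"tx":0,"ty":0,"tz":0,"wx":0,"wy":0,"wz":0,"grip":0.085}
    - {"tx":0,"ty":0,"tz":0,"wx":0,"wy":0,"wz":0,"grip":0.085}
    - {"tx":0,"ty":0,"tz":0.04,"wx":0,"wy":0,"wz":0,"grip":0.085}
    - {"tx":0,"ty":0.04,"tz":0.08,"wx":0,"wy":0,"wz":0,"grip":0.085}
    - {"tx":0,"ty":0.08,"tz":0.12,"wx":0,"wy":0,"wz":0,"grip":0.085}
    - {"tx":0,"ty":0.12,"tz":0.12,"wx":0,"wy":0,"wz":0,"grip":0.085}
    - {"tx":0,"ty":0.15,"tz":0.12,"wx":0,"wy":0,"wz":0,"grip":0.085}

```text
time_s: 9.35
position: [0.6102, -0.132, 0.1146]
eef_rot: [179.7, 0.2, 95.7]
contact_force: [0.2, 0.2, -0.3]
finger_gap: 0.994
grasp_force: 0.0
```

```bash
python3 log.py
python3 - <<'E'
from h import *
d=capture("side");t=capture("top")
o=np.zeros((400,800,3),np.uint8);o[:,:400]=cv2.resize(d["frame"][250:360,270:380],(400,400),interpolation=2);o[:,400:]=cv2.resize(t["frame"][130:230,310:410],(400,400),interpolation=2)
cv2.imwrite("pics/p5.png",o)
g=cv2.cvtColor(d["frame"],cv2.COLOR_BGR2HSV);m=((g[...,1]<50)&(g[...,2]>185)).astype(np.uint8)
k=np.zeros_like(m);k[255:345,290:360]=m[255:345,290:360]
cn=max(cv2.findContours(k,0,1)[0],key=cv2.contourArea);print(rect(onz(d,cn[:,0],.03)),cn[:,0].min(0),cn[:,0].max(0))
E
```

```text
9.35 -18.53 27.53 89.42 -0.01 62.7 -24.23 | 0.6102 -0.132 0.1146 | 179.69 0.15 95.7 0.9935267153110434 0.0 [ 0.2  0.2 -0.3]
(0.6062, -0.2754, 169.8, 68.1, -84.43) [303 267] [347 340]
```

View pics/p5.png

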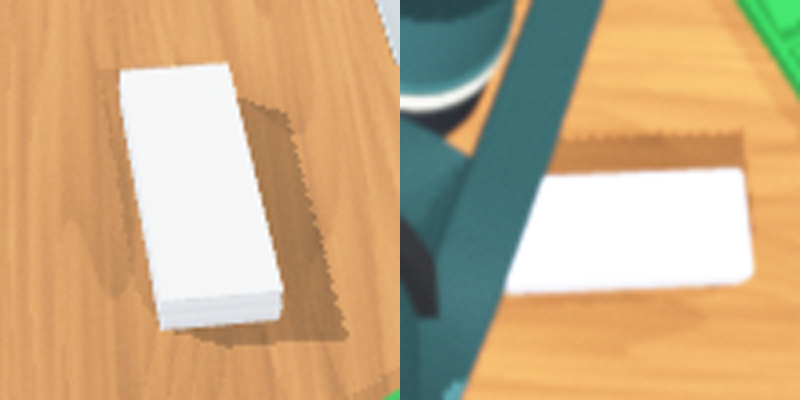

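The pair is capped flush (side-view box 303–347, 267–340). Next I plan the grip, flip and place poses.

```bash
cat > plan1.py <<'E'
from geo import *
from scipy.spatial.transform import Slerp
def rel(A,B): # poses (pos,R)
    return np.round(np.r_[B[0]-A[0],(B[1]*A[1].inv()).as_rotvec(degrees=True)],4)
def path(A,B,q,n=14):
    S=Slerp([0,1],R.concatenate([A[1],B[1]]));Q=[]
    for a in np.linspace(0,1,n):
        q,c=ik(A[0]*(1-a)+B[0]*a,S(a),q);Q.append(q)
        if c>1e-6: print("   bad",round(a,2),np.round(q,1),c)
    print("   end",np.round(q,1),"wrist z",round((B[0]-.397*B[1].as_matrix()[:,2])[2],3));return q
def Y(t):return R.from_euler('xyz',[180,0,t],degrees=True)
psi=np.radians(-8.3);cor=np.array([.490,.0168,.030]);u,v,n,w=rest(psi,cor)
E
cat > p1.py <<'E'
from plan1 import *
phi=np.radians(10);yaw=np.radians(95.83);e=np.array([np.cos(yaw),np.sin(yaw),0]);et=-e;z=np.array([0,0,1.])
Cf=np.array([.608,-.271,.015]) # pair centre flat
t=-z*np.cos(phi)-et*np.sin(phi)
cur=(np.array([.608,-.121,.113]),Y(95.8))
y0=cur[1].as_matrix()[:,1];print("tool y",np.round(y0,3))
wd=np.array([np.cos(yaw-np.pi/2),np.sin(yaw-np.pi/2),0]);wd=wd*np.sign(wd@y0)
Rg=tool(t,wd)
tip=Cf.copy();tip[2]=.0065
grasp=(tip+.030*t,Rg);pre=(grasp[0]+[0,0,.07],Rg);lift=(grasp[0]+[0,0,.16],Rg)
# rigid map flat->standing
F=np.c_[et,np.cross(z,et),z];S_=np.c_[w,np.cross(n,w),n]
M=R.from_matrix(S_@F.T)
def st(C):return (C+M.apply(grasp[0]-Cf),M*Rg)
C=cor+.0155*n+.0765*w
place=st(C);over=st(C+.10*z+.03*v)
print("M",M.as_rotvec(degrees=True))
q=readout.sense()["joint_pos"]
for nm,a,b in(("cur-pre",cur,pre),("pre-grasp",pre,grasp),("grasp-lift",grasp,lift),("lift-over",lift,over),("over-place",over,place)):
    print(nm,rel(a,b),np.round(b[0],4));q=path(a,b,q)
E
python3 p1.py
```

```text
tool y [0.995 0.101 0.   ]
M [-84.16052511   1.81434565 -11.4990064 ]
cur-pre [-5.0000e-04 -1.4480e-01 -6.6000e-02  9.9485e+00  1.0132e+00  2.9900e-02] [ 0.6075 -0.2658  0.047 ]
   end [-34.2  37.8  81.8   8.3  67.2 -43.7] wrist z 0.438
pre-grasp [ 0.    0.   -0.07  0.    0.    0.  ] [ 0.6075 -0.2658 -0.023 ]
   end [-34.2  42.6  83.8   8.8  60.3 -44.9] wrist z 0.368
grasp-lift [0.   0.   0.16 0.   0.   0.  ] [ 0.6075 -0.2658  0.137 ]
   end [-34.2  32.4  77.7   7.9  76.5 -42.3] wrist z 0.528
lift-over [-1.17500e-01  2.82700e-01  6.16000e-02 -8.41605e+01  1.81430e+00
 -1.14990e+01] [0.49   0.0169 0.1985]
   end [ 30.   45.9  88.6 -50.8 103.4  54.9] wrist z 0.308
over-place [-0.0043 -0.0297 -0.1     0.      0.      0.    ] [ 0.4857 -0.0128  0.0985]
   end [ 28.   53.7  91.3 -51.2  95.7  62.4] wrist z 0.208
```

Call:
arm_command:
  steps:
    - {"tx":0,"ty":-0.04,"tz":-0.02,"wx":3,"wy":0.3,"wz":0,"grip":0.085}
    - {"tx":0,"ty":-0.08,"tz":-0.03,"wx":7,"wy":0.7,"wz":0,"grip":0.085}
    - {"tx":0,"ty":-0.12,"tz":-0.04,"wx":10,"wy":1,"wz":0,"grip":0.085}
    - {"tx":0,"ty":-0.145,"tz":-0.066,"wx":10,"wy":1,"wz":0,"grip":0.085}
    - {"tx":0,"ty":-0.145,"tz":-0.066,"wx":10,"wy":1,"wz":0,"grip":0.085}
    - {"tx":0,"ty":-0.145,"tz":-0.09,"wx":10,"wy":1,"wz":0,"grip":0.085}
    - {"tx":0,"ty":-0.145,"tz":-0.11,"wx":10,"wy":1,"wz":0,"grip":0.085}
    - {"tx":0,"ty":-0.145,"tz":-0.125,"wx":10,"wy":1,"wz":0,"grip":0.085}
    - {"tx":0,"ty":-0.145,"tz":-0.136,"wx":10,"wy":1,"wz":0,"grip":0.085}
    - {"tx":0,"ty":-0.145,"tz":-0.136,"wx":10,"wy":1,"wz":0,"grip":0.085}
    - {"tx":0,"ty":-0.145,"tz":-0.136,"wx":10,"wy":1,"wz":0,"grip":0.085}

```text
time_s: 10.37
position: [0.6078, -0.2761, -0.0251]
eef_rot: [-180.0, -10.1, 95.8]
contact_force: [-0.1, 0.3, 0.7]
finger_gap: 0.996
grasp_force: 0.0
```

Call:
arm_command:
  steps:
    - {"tx":0,"ty":0,"tz":0,"wx":0,"wy":0,"wz":0,"grip":0.055}
    - {"tx":0,"ty":0,"tz":0,"wx":0,"wy":0,"wz":0,"grip":0.055}
    - {"tx":0,"ty":0,"tz":0,"wx":0,"wy":0,"wz":0,"grip":0.055}
    - {"tx":0,"ty":0,"tz":0,"wx":0,"wy":0,"wz":0,"grip":0.055}
    - {"tx":0,"ty":0,"tz":0,"wx":0,"wy":0,"wz":0,"grip":0.055}
    - {"tx":0,"ty":0,"tz":0,"wx":0,"wy":0,"wz":0,"grip":0.055}
    - {"tx":0,"ty":0,"tz":0,"wx":0,"wy":0,"wz":0,"grip":0.055}
    - {"tx":0,"ty":0,"tz":0,"wx":0,"wy":0,"wz":0,"grip":0.055}
  force: 80

```text
time_s: 11.03
position: [0.6095, -0.2775, -0.023]
eef_rot: [179.8, -9.9, 95.8]
contact_force: [1.2, 0.8, 5.6]
finger_gap: 0.735
grasp_force: 89.1
```

Call:
arm_command:
  steps:
    - {"tx":0,"ty":0,"tz":0.01,"wx":0,"wy":0,"wz":0,"grip":0.055}
    - {"tx":0,"ty":0,"tz":0.03,"wx":0,"wy":0,"wz":0,"grip":0.055}
    - {"tx":0,"ty":0,"tz":0.06,"wx":0,"wy":0,"wz":0,"grip":0.055}
    - {"tx":0,"ty":0,"tz":0.06,"wx":0,"wy":0,"wz":0,"grip":0.055}

```text
time_s: 11.37
position: [0.6107, -0.2784, 0.0405]
eef_rot: [179.7, -9.8, 95.9]
contact_force: [1.1, -1.2, -1.7]
finger_gap: 0.733
grasp_force: 89.3
```

```bash
python3 log.py
python3 - <<'E'
from h import *
d=capture("side");t=capture("wrist")
o=np.zeros((300,800,3),np.uint8);o[:,:400]=cv2.resize(d["frame"][200:350,240:440],(400,300),interpolation=2);o[:,400:]=cv2.resize(t["frame"],(400,300))
cv2.imwrite("pics/p6.png",o)
E
```

```text
11.3667 -34.94 38.6 81.07 8.29 66.73 -44.49 | 0.6107 -0.2784 0.0405 | 179.66 -9.79 95.87 0.7334754241821251 89.3185356259346 [ 1.1 -1.2 -1.7]
```

View pics/p6.png

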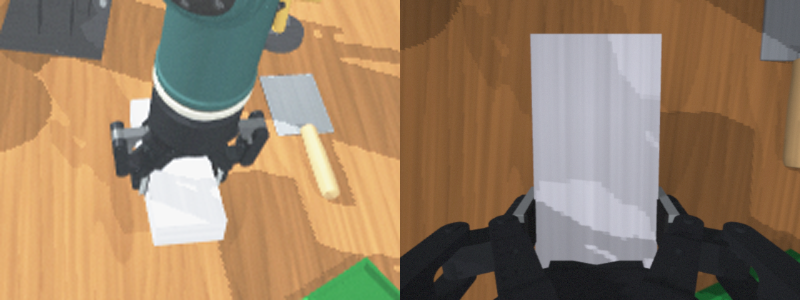

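```bash
python3 log.py
cat > p2.py <<'E'
from plan1 import *
yaw=np.radians(95.83);z=np.array([0,0,1.]);et=-np.array([np.cos(yaw),np.sin(yaw),0])
Cf=np.array([.608,-.271,.015])
G=(np.array([.6085,-.277,-.024]),R.from_euler('xyz',[180,-10,95.83],degrees=True))
s=readout.sense();cur=(G[0]+[0,0,.06],G[1]);print("meas-cmd",s["position"]-cur[0])
F=np.c_[et,np.cross(z,et),z];S_=np.c_[w,np.cross(n,w),n];M=R.from_matrix(S_@F.T)
st=lambda C:(C+M.apply(G[0]-Cf),M*G[1])
C=cor+.0160*n+.0770*w
place=st(C);over=st(C+.10*z+.03*v);lift=(cur[0]+[0,0,.12],cur[1])
q=s["joint_pos"]
for nm,a,b in(("cur-lift",cur,lift),("lift-over",lift,over),("over-place",over,place)):
    print(nm,rel(a,b),np.round(b[0],4),np.round(b[1].as_euler('xyz',degrees=True),2));q=path(a,b,q)
E
python3 p2.py
```

```text
11.4667 -34.95 38.83 81.29 8.27 66.52 -44.52 | 0.6088 -0.2774 0.0366 | 179.87 -9.92 95.84 0.738224369809076 89.28485244512558 [ 0.3 -0.6 -5. ]
meas-cmd [ 0.00025393 -0.00039127  0.00056137]
cur-lift [0.   0.   0.12 0.   0.   0.  ] [ 0.6085 -0.277   0.156 ] [180.   -10.    95.83]
   end [-34.9  31.9  75.7   7.7  79.1 -42.6] wrist z 0.547
lift-over [-1.18800e-01  2.92300e-01  5.42000e-02 -8.41605e+01  1.81430e+00
 -1.14990e+01] [0.4897 0.0153 0.2102] [-180.    74.    81.7]
   end [ 29.9  44.9  88.6 -51.1 104.   54.1] wrist z 0.32
over-place [-0.0043 -0.0297 -0.1     0.      0.      0.    ] [ 0.4853 -0.0144  0.1102] [-180.    74.    81.7]
   end [ 27.9  52.6  91.7 -51.3  96.1  61.7] wrist z 0.22
```

Call:
arm_command:
  steps:
    - {"tx":0,"ty":0,"tz":0.04,"wx":0,"wy":0,"wz":0,"grip":0.055}
    - {"tx":0,"ty":0,"tz":0.08,"wx":0,"wy":0,"wz":0,"grip":0.055}
    - {"tx":0,"ty":0,"tz":0.12,"wx":0,"wy":0,"wz":0,"grip":0.055}
    - {"tx":-0.008,"ty":0.021,"tz":0.124,"wx":-6,"wy":0.1,"wz":-0.8,"grip":0.055}
    - {"tx":-0.017,"ty":0.042,"tz":0.128,"wx":-12,"wy":0.3,"wz":-1.6,"grip":0.055}
    - {"tx":-0.026,"ty":0.063,"tz":0.132,"wx":-18,"wy":0.4,"wz":-2.5,"grip":0.055}
    - {"tx":-0.034,"ty":0.084,"tz":0.136,"wx":-24,"wy":0.5,"wz":-3.3,"grip":0.055}
    - {"tx":-0.042,"ty":0.105,"tz":0.14,"wx":-30,"wy":0.6,"wz":-4.1,"grip":0.055}
    - {"tx":-0.051,"ty":0.126,"tz":0.143,"wx":-36,"wy":0.8,"wz":-4.9,"grip":0.055}
    - {"tx":-0.059,"ty":0.147,"tz":0.147,"wx":-42,"wy":0.9,"wz":-5.7,"grip":0.055}
    - {"tx":-0.068,"ty":0.168,"tz":0.151,"wx":-48,"wy":1,"wz":-6.6,"grip":0.055}
    - {"tx":-0.076,"ty":0.189,"tz":0.155,"wx":-54,"wy":1.2,"wz":-7.4,"grip":0.055}
    - {"tx":-0.085,"ty":0.21,"tz":0.159,"wx":-60,"wy":1.3,"wz":-8.2,"grip":0.055}
    - {"tx":-0.094,"ty":0.231,"tz":0.163,"wx":-66,"wy":1.4,"wz":-9,"grip":0.055}
    - {"tx":-0.102,"ty":0.252,"tz":0.167,"wx":-72,"wy":1.5,"wz":-9.8,"grip":0.055}
    - {"tx":-0.11,"ty":0.273,"tz":0.17,"wx":-78,"wy":1.7,"wz":-10.7,"grip":0.055}
    - {"tx":-0.119,"ty":0.292,"tz":0.174,"wx":-84.2,"wy":1.8,"wz":-11.5,"grip":0.055}
    - {"tx":-0.119,"ty":0.292,"tz":0.174,"wx":-84.2,"wy":1.8,"wz":-11.5,"grip":0.055}
    - {"tx":-0.119,"ty":0.292,"tz":0.174,"wx":-84.2,"wy":1.8,"wz":-11.5,"grip":0.055}
    - {"tx":-0.119,"ty":0.292,"tz":0.174,"wx":-84.2,"wy":1.8,"wz":-11.5,"grip":0.055}

```text
time_s: 13.13
position: [0.489, 0.0151, 0.2081]
eef_rot: [-179.7, 73.9, 82.0]
contact_force: [-0.1, 0.1, -3.7]
finger_gap: 0.736
grasp_force: 91.0
```

```bash
python3 log.py
python3 - <<'E'
from h import *
d=capture("side");t=capture("top")
o=np.zeros((400,800,3),np.uint8);o[:,:400]=cv2.resize(d["frame"][80:240,200:360],(400,400),interpolation=2);o[:,400:]=cv2.resize(t["frame"][150:310,160:320],(400,400),interpolation=2)
cv2.imwrite("pics/p7.png",o)
E
```

```text
13.1333 29.96 44.97 88.8 -51.03 103.77 54.17 | 0.489 0.0151 0.2081 | -179.73 73.95 82.03 0.7364647033470801 90.98531976342201 [-0.1  0.1 -3.7]
```

View pics/p7.png

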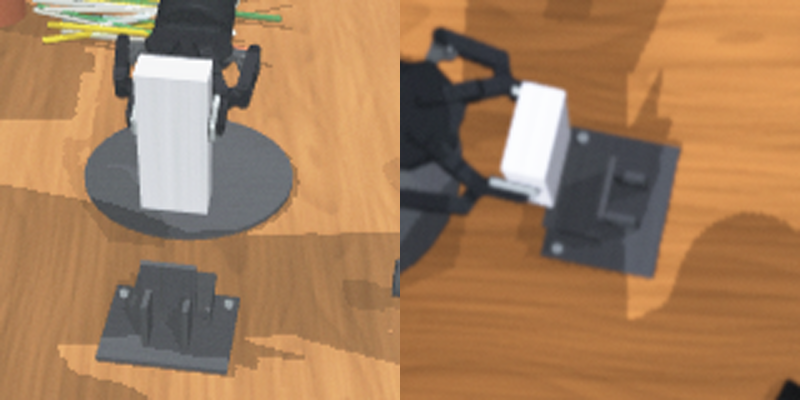

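The side view shows the pair held upright, with bottom corners near (256,163) and (285,166), above and beyond the rest's back plate, whose top edge runs (256,185)–(286,187). I'll check this against projected geometry.

Run:
```python
from plan1 import *
t=capture("top");s=capture("side")
z=np.array([0,0,1.]);C=cor+.016*n+.077*w+.1*z+.03*v
for nm,P in dict(pair_bottom=[C-.015*n-.076*w+k*.032*u for k in(-1,1)],pair_top=[C-.015*n+.076*w+k*.032*u for k in(-1,1)],pair_top_far=[C+.015*n+.076*w+k*.032*u for k in(-1,1)],back_top=[cor+.06*w+k*.027*u for k in(-1,1)],ledge_front=[cor+.05*n+k*.04*u for k in(-1,1)]).items():
    a=proj(s,P);b=proj(t,P);print(nm,"side crop",np.round((a-[200,80])*2.5).tolist(),"top crop",np.round((b-[160,150])*2.5+[400,0]).tolist())
```

```text
pair_bottom side crop [[141.0, 204.0], [207.0, 211.0]] top crop [[548.0, 205.0], [565.0, 132.0]]
pair_top side crop [[133.0, 71.0], [208.0, 77.0]] top crop [[537.0, 176.0], [558.0, 88.0]]
pair_top_far side crop [[139.0, 51.0], [212.0, 56.0]] top crop [[495.0, 166.0], [516.0, 79.0]]
back_top side crop [[140.0, 263.0], [196.0, 268.0]] top crop [[597.0, 215.0], [610.0, 156.0]]
ledge_front side crop [[139.0, 268.0], [216.0, 276.0]] top crop [[541.0, 225.0], [561.0, 143.0]]
```

Call:
arm_command:
  steps:
    - {"tx":0,"ty":0,"tz":-0.025,"wx":0,"wy":0,"wz":0,"grip":0.055}
    - {"tx":0,"ty":0,"tz":-0.05,"wx":0,"wy":0,"wz":0,"grip":0.055}
    - {"tx":0,"ty":0,"tz":-0.075,"wx":0,"wy":0,"wz":0,"grip":0.055}
    - {"tx":0,"ty":0,"tz":-0.085,"wx":0,"wy":0,"wz":0,"grip":0.055}
    - {"tx":-0.001,"ty":-0.009,"tz":-0.087,"wx":0,"wy":0,"wz":0,"grip":0.055}
    - {"tx":-0.002,"ty":-0.018,"tz":-0.09,"wx":0,"wy":0,"wz":0,"grip":0.055}
    - {"tx":-0.003,"ty":-0.026,"tz":-0.092,"wx":0,"wy":0,"wz":0,"grip":0.055}
    - {"tx":-0.004,"ty":-0.026,"tz":-0.094,"wx":0,"wy":0,"wz":0,"grip":0.055}
    - {"tx":-0.004,"ty":-0.026,"tz":-0.096,"wx":0,"wy":0,"wz":0,"grip":0.055}
    - {"tx":-0.004,"ty":-0.026,"tz":-0.098,"wx":0,"wy":0,"wz":0,"grip":0.055}
    - {"tx":-0.004,"ty":-0.026,"tz":-0.098,"wx":0,"wy":0,"wz":0,"grip":0.055}
    - {"tx":-0.004,"ty":-0.026,"tz":-0.098,"wx":0,"wy":0,"wz":0,"grip":0.055}

```text
time_s: 14.33
position: [0.485, -0.0108, 0.1115]
eef_rot: [179.8, 74.0, 81.5]
contact_force: [0.6, -0.0, -3.0]
finger_gap: 0.73
grasp_force: 91.1
```

```bash
python3 log.py
python3 - <<'E'
from h import *
d=capture("side");t=capture("top");x=capture("wrist")
o=np.zeros((400,800,3),np.uint8);o[:,:400]=cv2.resize(d["frame"][100:260,200:360],(400,400),interpolation=2);o[:,400:]=cv2.resize(t["frame"][150:310,160:320],(400,400),interpolation=2)
cv2.imwrite("pics/p8.png",o)
E
```

```text
14.3333 28.15 52.59 91.44 -51.11 96.44 61.65 | 0.485 -0.0108 0.1115 | 179.83 74.0 81.55 0.7303792887554472 91.11281141638756 [ 0.6 -0.  -3. ]
```

View pics/p8.png

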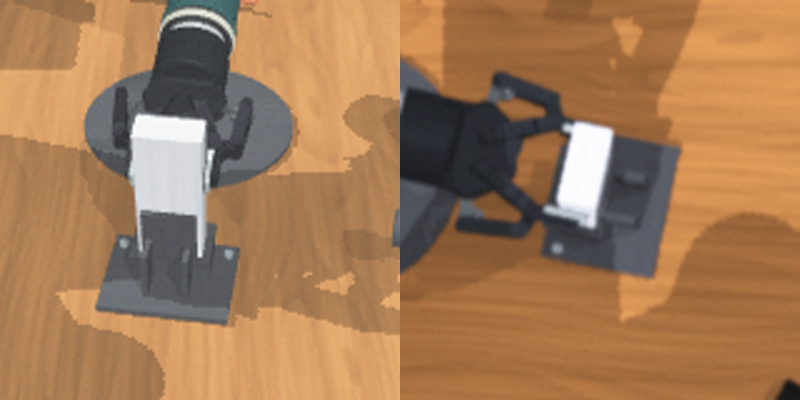

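The pair is standing in the rest, crop (133–207, 115–255), with small gaps below and behind and its weight still on the gripper. All ten pictures are used, so I rely on numbers from here. I'll close the gaps, then release.

Call:
arm_command:
  steps:
    - {"tx":0,"ty":-0.002,"tz":-0.001,"wx":0,"wy":0,"wz":0,"grip":0.055}
    - {"tx":0,"ty":-0.003,"tz":-0.0015,"wx":0,"wy":0,"wz":0,"grip":0.055}
    - {"tx":0,"ty":-0.003,"tz":-0.002,"wx":0,"wy":0,"wz":0,"grip":0.055}
    - {"tx":0,"ty":-0.003,"tz":-0.002,"wx":0,"wy":0,"wz":0,"grip":0.055}
    - {"tx":0,"ty":-0.003,"tz":-0.002,"wx":0,"wy":0,"wz":0,"grip":0.055}

```text
time_s: 14.9
position: [0.485, -0.012, 0.1115]
eef_rot: [179.5, 74.1, 81.2]
contact_force: [-2.2, 16.1, 10.9]
finger_gap: 0.735
grasp_force: 93.3
```

```bash
python3 log.py
```

```text
14.9 28.08 52.61 91.54 -51.23 96.39 61.79 | 0.485 -0.012 0.1115 | 179.5 74.08 81.24 0.7346245787974602 93.33303943276405 [-2.2 16.1 10.9]
```

Call:
arm_command:
  steps:
    - {"tx":0,"ty":0.001,"tz":0.0005,"wx":0,"wy":0,"wz":0,"grip":0.055}
    - {"tx":0,"ty":0.001,"tz":0.0005,"wx":0,"wy":0,"wz":0,"grip":0.068}
    - {"tx":0,"ty":0.001,"tz":0.0005,"wx":0,"wy":0,"wz":0,"grip":0.08}
    - {"tx":0,"ty":0.001,"tz":0.0005,"wx":0,"wy":0,"wz":0,"grip":0.085}
    - {"tx":0,"ty":0.001,"tz":0.0005,"wx":0,"wy":0,"wz":0,"grip":0.085}
    - {"tx":0,"ty":0.001,"tz":0.0005,"wx":0,"wy":0,"wz":0,"grip":0.085}
    - {"tx":0,"ty":0.001,"tz":0.0005,"wx":0,"wy":0,"wz":0,"grip":0.085}
  force: 40

```text
time_s: 15.48
position: [0.4849, -0.013, 0.1096]
eef_rot: [179.9, 74.0, 81.6]
contact_force: [1.0, -0.7, -0.2]
finger_gap: 0.999
grasp_force: 0.0
```

```bash
python3 log.py
cat > p3.py <<'E'
from plan1 import *
z=np.array([0,0,1.]);s=readout.sense()
cur=(s["position"],R.from_euler('xyz',s["eef_rot"],degrees=True))
m=cur[1].as_matrix();t1=m[:,2];y=m[:,1];print("t1",t1,"y.u",y@u)
C=cor+.016*n+.077*w+[0,.0024,.0013]
phi=np.radians(15);t2=np.cos(phi)*n-np.sin(phi)*w
g2=(C+.0085*n+.025*w+.030*t2,tool(t2,u*np.sign(y@u)));pre=(g2[0]-.12*t2,g2[1])
ret=(cur[0]-.1*t1,cur[1]);up=(ret[0]+[0,0.02,.12],ret[1])
yd=u*np.sign(y@u)
high=(np.array([.49,.03,.32]),tool(-z,yd));high2=(pre[0]+[0,0,.12],g2[1])
q=s["joint_pos"]
for nm,a,b in(("ret",cur,ret),("up",ret,up),("high",up,high),("high2",high,high2),("pre",high2,pre),("g2",pre,g2)):
    print(nm,rel(a,b),np.round(b[0],4),np.round(b[1].as_euler('xyz',degrees=True),2));q=path(a,b,q)
E
python3 p3.py
```

```text
15.4833 27.99 52.72 91.59 -51.21 96.2 61.78 | 0.4849 -0.013 0.1096 | 179.93 74.0 81.63 0.9989011280899681 0.0 [ 1.  -0.7 -0.2]
t1 [-0.13866766 -0.95122772 -0.27556689] y.u 0.9999999429423405
ret [0.0139 0.0951 0.0276 0.     0.     0.    ] [0.4988 0.0822 0.1371] [179.93  74.    81.63]
   end [ 34.2  53.2  81.8 -47.3 105.3  57.3] wrist z 0.247
up [0.   0.02 0.12 0.   0.   0.  ] [0.4988 0.1022 0.2571] [179.93  74.    81.63]
   end [ 35.5  44.8  78.8 -49.2 113.7  49. ] wrist z 0.367
high [-8.80000e-03 -7.22000e-02  6.29000e-02  7.32315e+01 -1.06663e+01
  1.21000e-02] [0.49 0.03 0.32] [180.    0.   81.7]
   end [-4.6  6.2 89.7  0.  84.   3.7] wrist z 0.717
high2 [-1.09000e-02 -8.52000e-02 -5.06000e-02  8.01516e+01 -1.16929e+01
  0.00000e+00] [ 0.4791 -0.0552  0.2694] [180.  -81.   81.7]
   end [-52.8  40.9  96.9  48.7 110.5 -59.3] wrist z 0.331
pre [ 0.    0.   -0.12  0.    0.    0.  ] [ 0.4791 -0.0552  0.1494] [180.  -81.   81.7]
   end [-52.8  52.2  97.   46.2 102.8 -68. ] wrist z 0.211
g2 [ 0.0171  0.1173 -0.0188  0.      0.      0.    ] [0.4963 0.0621 0.1306] [180.  -81.   81.7]
   end [-43.8  52.7 105.5  53.7  93.9 -72.3] wrist z 0.193
```

Call:
arm_command:
  steps:
    - {"tx":0.004,"ty":0.024,"tz":0.007,"wx":0,"wy":0,"wz":0,"grip":0.085}
    - {"tx":0.007,"ty":0.048,"tz":0.014,"wx":0,"wy":0,"wz":0,"grip":0.085}
    - {"tx":0.01,"ty":0.072,"tz":0.021,"wx":0,"wy":0,"wz":0,"grip":0.085}
    - {"tx":0.014,"ty":0.095,"tz":0.028,"wx":0,"wy":0,"wz":0,"grip":0.085}
    - {"tx":0.014,"ty":0.102,"tz":0.068,"wx":0,"wy":0,"wz":0,"grip":0.085}
    - {"tx":0.014,"ty":0.109,"tz":0.108,"wx":0,"wy":0,"wz":0,"grip":0.085}
    - {"tx":0.014,"ty":0.115,"tz":0.148,"wx":0,"wy":0,"wz":0,"grip":0.085}
    - {"tx":0.013,"ty":0.108,"tz":0.154,"wx":6.7,"wy":-1,"wz":0,"grip":0.085}
    - {"tx":0.012,"ty":0.101,"tz":0.16,"wx":13.4,"wy":-2,"wz":0,"grip":0.085}
    - {"tx":0.011,"ty":0.094,"tz":0.166,"wx":20,"wy":-3,"wz":0,"grip":0.085}
    - {"tx":0.01,"ty":0.087,"tz":0.172,"wx":26.7,"wy":-4,"wz":0,"grip":0.085}
    - {"tx":0.009,"ty":0.08,"tz":0.178,"wx":33,"wy":-5,"wz":0,"grip":0.085}
    - {"tx":0.008,"ty":0.073,"tz":0.184,"wx":40,"wy":-6,"wz":0,"grip":0.085}
    - {"tx":0.007,"ty":0.066,"tz":0.19,"wx":46.7,"wy":-7,"wz":0,"grip":0.085}
    - {"tx":0.006,"ty":0.06,"tz":0.196,"wx":53,"wy":-8,"wz":0,"grip":0.085}
    - {"tx":0.006,"ty":0.053,"tz":0.202,"wx":60,"wy":-9,"wz":0,"grip":0.085}
    - {"tx":0.005,"ty":0.046,"tz":0.208,"wx":66.7,"wy":-10,"wz":0,"grip":0.085}
    - {"tx":0.005,"ty":0.043,"tz":0.21,"wx":73.2,"wy":-10.7,"wz":0,"grip":0.085}
    - {"tx":0.005,"ty":0.043,"tz":0.21,"wx":73.2,"wy":-10.7,"wz":0,"grip":0.085}
    - {"tx":0.005,"ty":0.043,"tz":0.21,"wx":73.2,"wy":-10.7,"wz":0,"grip":0.085}

```text
time_s: 17.15
position: [0.4894, 0.0276, 0.32]
eef_rot: [179.9, 0.1, 81.3]
contact_force: [1.1, -0.1, -0.8]
finger_gap: 0.997
grasp_force: 0.0
```

```bash
python3 log.py
python3 - <<'E'
from plan1 import *
# where does the standing pair sit now? white blob in both views vs prediction
z=np.array([0,0,1.]);C=cor+.016*n+.077*w+[0,.0024,.0013]
P=[C+a*.015*n+b*.076*w+k*.032*u for a in(-1,1) for b in(-1,1) for k in(-1,1)]
for nm in("side","top"):
    c=capture(nm);g=cv2.cvtColor(c["frame"],cv2.COLOR_BGR2HSV);m=((g[...,1]<60)&(g[...,2]>140)).astype(np.uint8)
    p=proj(c,P);a=p.min(0).astype(int)-12;b=p.max(0).astype(int)+12;k=np.zeros_like(m);k[a[1]:b[1],a[0]:b[0]]=m[a[1]:b[1],a[0]:b[0]]
    cn=max(cv2.findContours(k,0,1)[0],key=cv2.contourArea)[:,0];print(nm,"seen",cn.min(0),cn.max(0),"pred",np.round(p.min(0)),np.round(p.max(0)))
    cv2.imwrite(f"pics/q_{nm}.png",c["frame"])
E
```

```text
17.15 -4.79 6.16 89.83 -0.06 83.97 3.89 | 0.4894 0.0276 0.32 | 179.95 0.06 81.32 0.9965055101049445 0.0 [ 1.1 -0.1 -0.8]
side seen [252 145] [282 202] pred [252. 146.] [282. 203.]
top seen [223 199] [245 240] pred [222. 198.] [244. 241.]
```

Call:
arm_command:
  steps:
    - {"tx":-0.001,"ty":-0.007,"tz":-0.004,"wx":6.7,"wy":-1,"wz":0,"grip":0.085}
    - {"tx":-0.002,"ty":-0.014,"tz":-0.008,"wx":13.4,"wy":-2,"wz":0,"grip":0.085}
    - {"tx":-0.003,"ty":-0.021,"tz":-0.012,"wx":20,"wy":-2.9,"wz":0,"grip":0.085}
    - {"tx":-0.004,"ty":-0.028,"tz":-0.017,"wx":26.7,"wy":-3.9,"wz":0,"grip":0.085}
    - {"tx":-0.005,"ty":-0.035,"tz":-0.021,"wx":33.4,"wy":-4.9,"wz":0,"grip":0.085}
    - {"tx":-0.006,"ty":-0.042,"tz":-0.025,"wx":40,"wy":-5.8,"wz":0,"grip":0.085}
    - {"tx":-0.007,"ty":-0.05,"tz":-0.03,"wx":46.7,"wy":-6.8,"wz":0,"grip":0.085}
    - {"tx":-0.007,"ty":-0.057,"tz":-0.034,"wx":53.4,"wy":-7.8,"wz":0,"grip":0.085}
    - {"tx":-0.008,"ty":-0.064,"tz":-0.038,"wx":60,"wy":-8.8,"wz":0,"grip":0.085}
    - {"tx":-0.009,"ty":-0.071,"tz":-0.042,"wx":66.7,"wy":-9.7,"wz":0,"grip":0.085}
    - {"tx":-0.01,"ty":-0.078,"tz":-0.046,"wx":73.4,"wy":-10.7,"wz":0,"grip":0.085}
    - {"tx":-0.011,"ty":-0.084,"tz":-0.051,"wx":80.2,"wy":-11.7,"wz":0,"grip":0.085}
    - {"tx":-0.011,"ty":-0.084,"tz":-0.051,"wx":80.2,"wy":-11.7,"wz":0,"grip":0.085}
    - {"tx":-0.011,"ty":-0.084,"tz":-0.09,"wx":80.2,"wy":-11.7,"wz":0,"grip":0.085}
    - {"tx":-0.011,"ty":-0.084,"tz":-0.13,"wx":80.2,"wy":-11.7,"wz":0,"grip":0.085}
    - {"tx":-0.011,"ty":-0.084,"tz":-0.171,"wx":80.2,"wy":-11.7,"wz":0,"grip":0.085}
    - {"tx":-0.011,"ty":-0.084,"tz":-0.171,"wx":80.2,"wy":-11.7,"wz":0,"grip":0.085}
    - {"tx":-0.011,"ty":-0.084,"tz":-0.171,"wx":80.2,"wy":-11.7,"wz":0,"grip":0.085}

```text
time_s: 18.75
position: [0.4789, -0.0517, 0.1493]
eef_rot: [-178.7, -81.1, 80.6]
contact_force: [0.2, 0.3, 1.5]
finger_gap: 0.998
grasp_force: 0.0
```

```bash
python3 log.py
```

```text
18.75 -52.58 52.19 97.17 46.24 102.68 -67.93 | 0.4789 -0.0517 0.1493 | -178.7 -81.08 80.61 0.9979817512191586 0.0 [0.2 0.3 1.5]
```

Call:
arm_command:
  steps:
    - {"tx":0.003,"ty":0.023,"tz":-0.004,"wx":0,"wy":0,"wz":0,"grip":0.085}
    - {"tx":0.007,"ty":0.046,"tz":-0.008,"wx":0,"wy":0,"wz":0,"grip":0.085}
    - {"tx":0.01,"ty":0.069,"tz":-0.011,"wx":0,"wy":0,"wz":0,"grip":0.085}
    - {"tx":0.014,"ty":0.092,"tz":-0.015,"wx":0,"wy":0,"wz":0,"grip":0.085}
    - {"tx":0.016,"ty":0.105,"tz":-0.017,"wx":0,"wy":0,"wz":0,"grip":0.085}
    - {"tx":0.017,"ty":0.114,"tz":-0.019,"wx":0,"wy":0,"wz":0,"grip":0.085}
    - {"tx":0.017,"ty":0.114,"tz":-0.019,"wx":0,"wy":0,"wz":0,"grip":0.085}
    - {"tx":0.017,"ty":0.114,"tz":-0.019,"wx":0,"wy":0,"wz":0,"grip":0.085}

```text
time_s: 19.42
position: [0.4963, 0.0601, 0.1308]
eef_rot: [179.4, -81.0, 82.3]
contact_force: [-0.5, -0.5, -0.0]
finger_gap: 0.994
grasp_force: 0.0
```

```bash
python3 log.py
```

```text
19.4167 -43.95 52.65 105.33 53.56 94.02 -72.31 | 0.4963 0.0601 0.1308 | 179.43 -80.96 82.28 0.9935932664400192 0.0 [-0.5 -0.5 -0. ]
```

Call:
arm_command:
  steps:
    - {"tx":0,"ty":0.003,"tz":0,"wx":0,"wy":0,"wz":0,"grip":0.085}
    - {"tx":0,"ty":0.003,"tz":0,"wx":0,"wy":0,"wz":0,"grip":0.055}
    - {"tx":0,"ty":0.003,"tz":0,"wx":0,"wy":0,"wz":0,"grip":0.055}
    - {"tx":0,"ty":0.003,"tz":0,"wx":0,"wy":0,"wz":0,"grip":0.055}
    - {"tx":0,"ty":0.003,"tz":0,"wx":0,"wy":0,"wz":0,"grip":0.055}
    - {"tx":0,"ty":0.003,"tz":0,"wx":0,"wy":0,"wz":0,"grip":0.055}
    - {"tx":0,"ty":0.003,"tz":0,"wx":0,"wy":0,"wz":0,"grip":0.055}
    - {"tx":0,"ty":0.003,"tz":0,"wx":0,"wy":0,"wz":0,"grip":0.055}
    - {"tx":0,"ty":0.003,"tz":0,"wx":0,"wy":0,"wz":0,"grip":0.055}
  force: 80

```text
time_s: 20.17
position: [0.4962, 0.063, 0.1298]
eef_rot: [-179.9, -81.1, 81.6]
contact_force: [-1.3, -4.8, 4.7]
finger_gap: 0.731
grasp_force: 88.3
```

```bash
python3 log.py
cat > p4.py <<'E'
from plan1 import *
z=np.array([0,0,1.]);s=readout.sense()
cur=(s["position"],R.from_euler('xyz',s["eef_rot"],degrees=True))
C=cor+.016*n+.077*w+[0,.0024,.0013]
# standing frame (w up-end, n = outward=empty bottom side) -> flat on plate: n -> -z, long axis w -> horizontal -v-ish
plate=np.array([.507,.283])
S_=np.c_[w,np.cross(n,w),n]
q=s["joint_pos"]
for yaw in(-20,0,20):
    vv=R.from_euler('z',yaw,degrees=True).apply(v)   # w end -> +vv
    F=np.c_[vv,np.cross(-z,vv),-z];M=R.from_matrix(F@S_.T)
    fl=lambda Cn:(np.array(Cn)+M.apply(cur[0]-C),M*cur[1])
    lift=(cur[0]+np.array([0,0,.14])+.03*v,cur[1]);over=fl([*plate,.15]);place=fl([*plate,.0215])
    print("yaw",yaw);qq=q
    for nm,a,b in(("lift",cur,lift),("over",lift,over),("place",over,place)):
        print(nm,rel(a,b),np.round(b[0],4),np.round(b[1].as_euler('xyz',degrees=True),2));qq=path(a,b,qq)
E
python3 p4.py
```

```text
20.1667 -43.78 52.79 105.6 53.8 93.8 -72.48 | 0.4962 0.063 0.1298 | -179.94 -81.05 81.57 0.73144757027793 88.25198024511337 [-1.3 -4.8  4.7]
yaw -20
lift [0.0043 0.0297 0.14   0.     0.     0.    ] [0.5005 0.0927 0.2698] [-179.94  -81.05   81.57]
   end [-41.1  37.5 107.6  57.6 100.3 -60.7] wrist z 0.332
over [ 1.41000e-02  2.04800e-01 -1.58100e-01 -9.15123e+01  3.02648e+01
 -1.50704e+01] [0.5146 0.2975 0.1117] [179.92  14.95  61.68]
   end [28.8 33.  81.7 -8.3 78.  59.7] wrist z 0.495
place [ 0.      0.     -0.1285  0.      0.      0.    ] [ 0.5146  0.2975 -0.0168] [179.92  14.95  61.68]
   end [28.8 41.8 86.2 -9.  64.9 61.8] wrist z 0.367
yaw 0
lift [0.0043 0.0297 0.14   0.     0.     0.    ] [0.5005 0.0927 0.2698] [-179.94  -81.05   81.57]
   end [-41.1  37.5 107.6  57.6 100.3 -60.7] wrist z 0.332
over [ 8.70000e-03  2.06600e-01 -1.58100e-01 -9.49945e+01  1.38582e+01
 -0.00000e+00] [0.5092 0.2992 0.1117] [179.92  14.95  81.68]
   end [ 31.4  31.3  85.1 -12.   73.6  44.2] wrist z 0.495
place [ 0.      0.     -0.1285  0.      0.      0.    ] [ 0.5092  0.2992 -0.0168] [179.92  14.95  81.68]
   end [ 31.4  40.4  89.7 -13.3  60.2  47.4] wrist z 0.367
yaw 20
lift [0.0043 0.0297 0.14   0.     0.     0.    ] [0.5005 0.0927 0.2698] [-179.94  -81.05   81.57]
   end [-41.1  37.5 107.6  57.6 100.3 -60.7] wrist z 0.332
over [ 3.00000e-03  2.06300e-01 -1.58100e-01 -9.63446e+01 -2.85940e+00
  1.50704e+01] [0.5035 0.299  0.1117] [179.92  14.95 101.68]
   end [ 33.3  28.9  89.7 -15.1  67.7  28.1] wrist z 0.495
place [ 0.      0.     -0.1285  0.      0.      0.    ] [ 0.5035  0.299  -0.0168] [179.92  14.95 101.68]
   end [ 33.3  38.6  94.3 -17.3  53.9  32.7] wrist z 0.367
```

Call:
arm_command:
  steps:
    - {"tx":0,"ty":0,"tz":0.01,"wx":0,"wy":0,"wz":0,"grip":0.055}
    - {"tx":0,"ty":0.002,"tz":0.04,"wx":0,"wy":0,"wz":0,"grip":0.055}
    - {"tx":0.001,"ty":0.005,"tz":0.08,"wx":0,"wy":0,"wz":0,"grip":0.055}
    - {"tx":0.004,"ty":0.03,"tz":0.115,"wx":0,"wy":0,"wz":0,"grip":0.055}
    - {"tx":0.004,"ty":0.03,"tz":0.14,"wx":-3,"wy":0.4,"wz":0,"grip":0.055}
    - {"tx":0.005,"ty":0.046,"tz":0.13,"wx":-9.6,"wy":1.4,"wz":0,"grip":0.055}
    - {"tx":0.005,"ty":0.06,"tz":0.12,"wx":-16.2,"wy":2.4,"wz":0,"grip":0.055}
    - {"tx":0.006,"ty":0.075,"tz":0.11,"wx":-22.8,"wy":3.3,"wz":0,"grip":0.055}
    - {"tx":0.007,"ty":0.09,"tz":0.1,"wx":-29.4,"wy":4.3,"wz":0,"grip":0.055}
    - {"tx":0.007,"ty":0.105,"tz":0.09,"wx":-36,"wy":5.3,"wz":0,"grip":0.055}
    - {"tx":0.008,"ty":0.12,"tz":0.08,"wx":-42.6,"wy":6.2,"wz":0,"grip":0.055}
    - {"tx":0.009,"ty":0.135,"tz":0.07,"wx":-49.2,"wy":7.2,"wz":0,"grip":0.055}
    - {"tx":0.009,"ty":0.15,"tz":0.06,"wx":-55.8,"wy":8.1,"wz":0,"grip":0.055}
    - {"tx":0.01,"ty":0.165,"tz":0.045,"wx":-62.4,"wy":9.1,"wz":0,"grip":0.055}
    - {"tx":0.011,"ty":0.18,"tz":0.03,"wx":-69,"wy":10.1,"wz":0,"grip":0.055}
    - {"tx":0.011,"ty":0.195,"tz":0.015,"wx":-75.6,"wy":11,"wz":0,"grip":0.055}
    - {"tx":0.012,"ty":0.21,"tz":0.0,"wx":-82.2,"wy":12,"wz":0,"grip":0.055}
    - {"tx":0.012,"ty":0.225,"tz":-0.01,"wx":-88.8,"wy":13,"wz":0,"grip":0.055}
    - {"tx":0.013,"ty":0.237,"tz":-0.018,"wx":-95,"wy":13.9,"wz":0,"grip":0.055}
    - {"tx":0.013,"ty":0.237,"tz":-0.018,"wx":-95,"wy":13.9,"wz":0,"grip":0.055}

```text
time_s: 21.83
position: [0.5066, 0.3063, 0.1071]
eef_rot: [-179.8, 15.3, 82.0]
contact_force: [0.6, 1.1, -4.4]
finger_gap: 0.733
grasp_force: 89.3
```

```bash
python3 log.py
python3 - <<'E'
from h import *
for nm,box in(("side",(200,60,400,220)),("top",(60,130,260,320))):
    c=capture(nm);g=cv2.cvtColor(c["frame"],cv2.COLOR_BGR2HSV);m=((g[...,1]<60)&(g[...,2]>140)).astype(np.uint8)
    k=np.zeros_like(m);x0,y0,x1,y1=box;k[y0:y1,x0:x1]=m[y0:y1,x0:x1]
    for cn in sorted(cv2.findContours(k,0,1)[0],key=cv2.contourArea)[-3:]: print(nm,cv2.contourArea(cn),cn[:,0].min(0),cn[:,0].max(0))
    cv2.imwrite(f"pics/r_{nm}.png",c["frame"])
E
```

```text
21.8333 32.15 31.92 84.74 -11.96 73.79 44.54 | 0.5066 0.3063 0.1071 | -179.81 15.26 82.04 0.7333184571218143 89.2736005783081 [ 0.6  1.1 -4.4]
side 281.5 [213  78] [256  90]
side 316.0 [364 144] [385 165]
side 1027.0 [258  80] [289 128]
top 1.5 [222 248] [223 250]
top 2.0 [232 204] [234 205]
top 2181.0 [ 78 185] [150 228]
```

Call:
arm_command:
  steps:
    - {"tx":0,"ty":0,"tz":-0.03,"wx":0,"wy":0,"wz":0,"grip":0.055}
    - {"tx":0,"ty":0,"tz":-0.06,"wx":0,"wy":0,"wz":0,"grip":0.055}
    - {"tx":0,"ty":0,"tz":-0.09,"wx":0,"wy":0,"wz":0,"grip":0.055}
    - {"tx":0,"ty":0,"tz":-0.11,"wx":0,"wy":0,"wz":0,"grip":0.055}
    - {"tx":0,"ty":0,"tz":-0.12,"wx":0,"wy":0,"wz":0,"grip":0.055}
    - {"tx":0,"ty":0,"tz":-0.122,"wx":0,"wy":0,"wz":0,"grip":0.055}
    - {"tx":0,"ty":0,"tz":-0.124,"wx":0,"wy":0,"wz":0,"grip":0.055}
    - {"tx":0,"ty":0,"tz":-0.124,"wx":0,"wy":0,"wz":0,"grip":0.055}
    - {"tx":0,"ty":0,"tz":-0.124,"wx":0,"wy":0,"wz":0,"grip":0.055}

```text
time_s: 22.68
position: [0.5101, 0.3006, -0.0107]
eef_rot: [179.8, 14.9, 81.6]
contact_force: [0.2, -0.0, -4.2]
finger_gap: 0.734
grasp_force: 89.2
```

```bash
python3 log.py
```

```text
22.6833 31.48 39.96 89.39 -13.14 60.85 47.33 | 0.5101 0.3006 -0.0107 | 179.85 14.87 81.58 0.7337310219079665 89.20152202248573 [ 0.2 -0.  -4.2]
```

Call:
arm_command:
  steps:
    - {"tx":0,"ty":0,"tz":-0.001,"wx":0,"wy":0,"wz":0,"grip":0.055}
    - {"tx":0,"ty":0,"tz":-0.002,"wx":0,"wy":0,"wz":0,"grip":0.055}
    - {"tx":0,"ty":0,"tz":-0.003,"wx":0,"wy":0,"wz":0,"grip":0.055}
    - {"tx":0,"ty":0,"tz":-0.004,"wx":0,"wy":0,"wz":0,"grip":0.055}
    - {"tx":0,"ty":0,"tz":-0.005,"wx":0,"wy":0,"wz":0,"grip":0.055}
    - {"tx":0,"ty":0,"tz":-0.005,"wx":0,"wy":0,"wz":0,"grip":0.055}
    - {"tx":0,"ty":0,"tz":-0.005,"wx":0,"wy":0,"wz":0,"grip":0.055}

```text
time_s: 23.27
position: [0.5095, 0.3007, -0.0161]
eef_rot: [179.9, 14.9, 81.6]
contact_force: [-0.7, 0.3, 7.0]
finger_gap: 0.735
grasp_force: 90.6
```

```bash
python3 log.py
```

```text
23.2667 31.53 40.4 89.49 -13.22 60.43 47.47 | 0.5095 0.3007 -0.0161 | 179.91 14.95 81.63 0.7345332914092784 90.60484930872917 [-0.7  0.3  7. ]
```

Call:
arm_command:
  steps:
    - {"tx":0,"ty":0,"tz":0.0005,"wx":0,"wy":0,"wz":0,"grip":0.06}
    - {"tx":0,"ty":0,"tz":0.001,"wx":0,"wy":0,"wz":0,"grip":0.075}
    - {"tx":0,"ty":0,"tz":0.001,"wx":0,"wy":0,"wz":0,"grip":0.085}
    - {"tx":0,"ty":0,"tz":0.001,"wx":0,"wy":0,"wz":0,"grip":0.085}
    - {"tx":0,"ty":0,"tz":0.001,"wx":0,"wy":0,"wz":0,"grip":0.085}
    - {"tx":0.001,"ty":0.007,"tz":0.026,"wx":0,"wy":0,"wz":0,"grip":0.085}
    - {"tx":0.002,"ty":0.014,"tz":0.052,"wx":0,"wy":0,"wz":0,"grip":0.085}
    - {"tx":0.003,"ty":0.02,"tz":0.08,"wx":0,"wy":0,"wz":0,"grip":0.085}
    - {"tx":0,"ty":0,"tz":0.09,"wx":7,"wy":-1,"wz":0,"grip":0.085}
    - {"tx":-0.002,"ty":-0.016,"tz":0.09,"wx":14,"wy":-2,"wz":0,"grip":0.085}
    - {"tx":-0.002,"ty":-0.016,"tz":0.09,"wx":14.8,"wy":-2.2,"wz":0,"grip":0.085}
    - {"tx":-0.002,"ty":-0.016,"tz":0.09,"wx":14.8,"wy":-2.2,"wz":0,"grip":0.085}
  force: 40

```text
time_s: 24.27
position: [0.5055, 0.281, 0.0729]
eef_rot: [-179.9, 0.1, 81.4]
contact_force: [-0.5, -0.1, 0.8]
finger_gap: 0.994
grasp_force: 0.0
```

```bash
python3 log.py
python3 - <<'E'
from plan1 import *
c=capture("wrist");s=readout.sense();T=np.array(c["tool_from_camera"])
g=cv2.cvtColor(c["frame"],cv2.COLOR_BGR2HSV);m=((g[...,1]<60)&(g[...,2]>130)).astype(np.uint8);m[310:]=0
cn=max(cv2.findContours(m,0,1)[0],key=cv2.contourArea)[:,0]
Rt=R.from_euler('xyz',s["eef_rot"],degrees=True).as_matrix()
d=(np.linalg.inv(K(c))@np.c_[cn,np.ones(len(cn))].T).T@T[:3,:3].T@Rt.T;o=Rt@T[:3,3]+s["position"]
W=o+d*((.036-o[2])/d[:,2])[:,None];print("wrist",rect(W),cn.min(0),cn.max(0))
c=capture("top");print("pred top corners",[np.round(proj(c,[.507+a*.076*np.cos(np.radians(81.6))+b*.032*.99,.284+a*.076*.99-b*.032*.145,.036])[0]).tolist() for a in(-1,1) for b in(-1,1)])
g=cv2.cvtColor(c["frame"],cv2.COLOR_BGR2HSV);m=((g[...,1]<60)&(g[...,2]>140)).astype(np.uint8);k=np.zeros_like(m);k[160:280,70:200]=m[160:280,70:200]
cn=max(cv2.findContours(k,0,1)[0],key=cv2.contourArea)[:,0];print("top",cn.min(0),cn.max(0),rect(onz(c,cn,.036)))
E
```

```text
24.2667 22.24 27.45 97.16 -0.03 55.46 30.88 | 0.5055 0.281 0.0729 | -179.95 0.06 81.38 0.9937466035611751 0.0 [-0.5 -0.1  0.8]
wrist (0.5096, 0.2963, 131.0, 64.6, 81.82) [219 102] [332 309]
pred top corners [[156.0, 234.0], [163.0, 208.0], [94.0, 221.0], [101.0, 195.0]]
top [108 197] [167 235] (0.5041, 0.265, 139.4, 69.7, 81.57)
```

Call:
arm_command:
  steps:
    - {"tx":0.002,"ty":0.003,"tz":-0.02,"wx":0,"wy":0,"wz":0,"grip":0.085}
    - {"tx":0.002,"ty":0.003,"tz":-0.04,"wx":0,"wy":0,"wz":0,"grip":0.085}
    - {"tx":0.002,"ty":0.003,"tz":-0.06,"wx":0,"wy":0,"wz":0,"grip":0.085}
    - {"tx":0.002,"ty":0.003,"tz":-0.07,"wx":0,"wy":0,"wz":0,"grip":0.085}
    - {"tx":0.002,"ty":0.003,"tz":-0.074,"wx":0,"wy":0,"wz":0,"grip":0.085}
    - {"tx":0.002,"ty":0.003,"tz":-0.074,"wx":0,"wy":0,"wz":0,"grip":0.085}
    - {"tx":0.002,"ty":0.003,"tz":-0.074,"wx":0,"wy":0,"wz":0,"grip":0.085}
    - {"tx":0.002,"ty":0.003,"tz":-0.074,"wx":0,"wy":0,"wz":0,"grip":0.085}

```text
time_s: 25.03
position: [0.5098, 0.288, -0.0005]
eef_rot: [179.9, -0.0, 81.7]
contact_force: [-0.1, 0.3, 0.7]
finger_gap: 0.996
grasp_force: 0.0
```

Call:
arm_command:
  steps:
    - {"tx":0,"ty":0,"tz":0,"wx":0,"wy":0,"wz":0,"grip":0.058}
    - {"tx":0,"ty":0,"tz":0,"wx":0,"wy":0,"wz":0,"grip":0.058}
    - {"tx":0,"ty":0,"tz":0,"wx":0,"wy":0,"wz":0,"grip":0.058}
    - {"tx":0,"ty":0,"tz":0,"wx":0,"wy":0,"wz":0,"grip":0.058}
    - {"tx":0,"ty":0,"tz":0,"wx":0,"wy":0,"wz":0,"grip":0.058}
    - {"tx":0,"ty":0,"tz":0,"wx":0,"wy":0,"wz":0,"grip":0.058}
    - {"tx":0,"ty":0,"tz":0,"wx":0,"wy":0,"wz":0,"grip":0.058}
  force: 30

```text
time_s: 25.62
position: [0.5095, 0.2875, -0.0002]
eef_rot: [179.9, -0.0, 81.6]
contact_force: [-1.5, 1.3, 5.9]
finger_gap: 0.734
grasp_force: 32.5
```

```bash
python3 log.py
```

```text
25.6167 22.69 33.73 99.24 -0.03 46.91 31.1 | 0.5095 0.2875 -0.0002 | 179.88 -0.04 81.62 0.7342869838072962 32.473692297935486 [-1.5  1.3  5.9]
```

Call:
arm_command:
  steps:
    - {"tx":0,"ty":0,"tz":0.003,"wx":0,"wy":0,"wz":0,"grip":0.058}
    - {"tx":0,"ty":0,"tz":0.008,"wx":0,"wy":0,"wz":0,"grip":0.058}
    - {"tx":0,"ty":0,"tz":0.015,"wx":0,"wy":0,"wz":0,"grip":0.058}
    - {"tx":0,"ty":0,"tz":0.03,"wx":0,"wy":0,"wz":0,"grip":0.058}
    - {"tx":0,"ty":0,"tz":0.06,"wx":0,"wy":0,"wz":0,"grip":0.058}
    - {"tx":0,"ty":0,"tz":0.09,"wx":0,"wy":0,"wz":0,"grip":0.058}
    - {"tx":0,"ty":0,"tz":0.13,"wx":0,"wy":0,"wz":0,"grip":0.058}
    - {"tx":0,"ty":0,"tz":0.16,"wx":0,"wy":0,"wz":0,"grip":0.058}
    - {"tx":0,"ty":0,"tz":0.16,"wx":0,"wy":0,"wz":0,"grip":0.058}
    - {"tx":0,"ty":0,"tz":0.16,"wx":0,"wy":0,"wz":0,"grip":0.058}

```text
time_s: 26.45
position: [0.5106, 0.2879, 0.1614]
eef_rot: [179.7, -0.1, 81.6]
contact_force: [-0.2, -0.3, -1.6]
finger_gap: 0.741
grasp_force: 33.6
```

```bash
python3 log.py
python3 - <<'E'
from h import *
for nm,box in(("side",(200,40,400,220)),("top",(60,130,260,320))):
    c=capture(nm);g=cv2.cvtColor(c["frame"],cv2.COLOR_BGR2HSV);x0,y0,x1,y1=box
    for col,m in(("white",(g[...,1]<60)&(g[...,2]>140)),("green",(g[...,0]>45)&(g[...,0]<85)&(g[...,1]>70))):
        k=np.zeros(m.shape,np.uint8);k[y0:y1,x0:x1]=m[y0:y1,x0:x1]
        for cn in sorted(cv2.findContours(k,0,1)[0],key=cv2.contourArea)[-3:]: print(nm,col,cv2.contourArea(cn),cn[:,0].min(0),cn[:,0].max(0))
E
```

```text
26.45 22.69 21.76 91.68 -0.04 66.22 31.08 | 0.5106 0.2879 0.1614 | 179.68 -0.15 81.63 0.740927614518603 33.614117950201035 [-0.2 -0.3 -1.6]
side white 681.0 [202  40] [237  62]
side white 732.5 [260 130] [289 165]
side white 822.5 [237  72] [293 109]
side green 17.0 [294  85] [311  87]
side green 124.5 [268 134] [284 144]
side green 145.0 [265 147] [280 158]
top white 2.5 [ 60 204] [ 63 207]
top white 91.0 [ 60 151] [ 72 190]
top white 2778.0 [ 87 180] [167 235]
top green 53.0 [110 218] [127 224]
top green 332.5 [135 211] [159 229]
```

Only the top tray came up (about 1.5 N), and both green pieces are visible in the lower tray. I'll carry the lifted tray to the free bench area.

Call:
arm_command:
  steps:
    - {"tx":0,"ty":-0.04,"tz":0.02,"wx":0,"wy":0,"wz":0,"grip":0.058}
    - {"tx":0.001,"ty":-0.08,"tz":0.03,"wx":0,"wy":0,"wz":0,"grip":0.058}
    - {"tx":0.002,"ty":-0.12,"tz":0.03,"wx":0,"wy":0,"wz":0,"grip":0.058}
    - {"tx":0.003,"ty":-0.16,"tz":0.03,"wx":0,"wy":0,"wz":0,"grip":0.058}
    - {"tx":0.004,"ty":-0.2,"tz":0.03,"wx":0,"wy":0,"wz":0,"grip":0.058}
    - {"tx":0.005,"ty":-0.24,"tz":0.03,"wx":0,"wy":0,"wz":0,"grip":0.058}
    - {"tx":0.006,"ty":-0.28,"tz":0.03,"wx":0,"wy":0,"wz":0,"grip":0.058}
    - {"tx":0.007,"ty":-0.32,"tz":0.03,"wx":0,"wy":0,"wz":0,"grip":0.058}
    - {"tx":0.008,"ty":-0.36,"tz":0.03,"wx":0,"wy":0,"wz":0,"grip":0.058}
    - {"tx":0.009,"ty":-0.4,"tz":0.03,"wx":0,"wy":0,"wz":0,"grip":0.058}
    - {"tx":0.01,"ty":-0.44,"tz":0.03,"wx":0,"wy":0,"wz":0,"grip":0.058}
    - {"tx":0.01,"ty":-0.48,"tz":0.03,"wx":0,"wy":0,"wz":0,"grip":0.058}
    - {"tx":0.01,"ty":-0.52,"tz":0.0,"wx":0,"wy":0,"wz":0,"grip":0.058}
    - {"tx":0.01,"ty":-0.54,"tz":-0.04,"wx":0,"wy":0,"wz":0,"grip":0.058}
    - {"tx":0.01,"ty":-0.54,"tz":-0.08,"wx":0,"wy":0,"wz":0,"grip":0.058}
    - {"tx":0.01,"ty":-0.54,"tz":-0.12,"wx":0,"wy":0,"wz":0,"grip":0.058}
    - {"tx":0.01,"ty":-0.54,"tz":-0.15,"wx":0,"wy":0,"wz":0,"grip":0.058}
    - {"tx":0.01,"ty":-0.54,"tz":-0.17,"wx":0,"wy":0,"wz":0,"grip":0.058}
    - {"tx":0.01,"ty":-0.54,"tz":-0.175,"wx":0,"wy":0,"wz":0,"grip":0.058}
    - {"tx":0.01,"ty":-0.54,"tz":-0.175,"wx":0,"wy":0,"wz":0,"grip":0.058}

```text
time_s: 28.22
position: [0.5154, -0.2507, -0.0195]
eef_rot: [-179.6, -0.2, 81.6]
contact_force: [-0.1, -0.3, -1.1]
finger_gap: 0.739
grasp_force: 34.5
```

```bash
python3 log.py
```

```text
28.2167 -32.85 35.0 100.86 0.0 44.57 -24.47 | 0.5154 -0.2507 -0.0195 | -179.61 -0.18 81.62 0.7390594324866947 34.495307207107544 [-0.1 -0.3 -1.1]
```

Call:
arm_command:
  steps:
    - {"tx":0,"ty":0,"tz":-0.001,"wx":0,"wy":0,"wz":0,"grip":0.058}
    - {"tx":0,"ty":0,"tz":-0.003,"wx":0,"wy":0,"wz":0,"grip":0.058}
    - {"tx":0,"ty":0,"tz":-0.005,"wx":0,"wy":0,"wz":0,"grip":0.058}
    - {"tx":0,"ty":0,"tz":-0.005,"wx":0,"wy":0,"wz":0,"grip":0.058}
    - {"tx":0,"ty":0,"tz":-0.005,"wx":0,"wy":0,"wz":0,"grip":0.058}
    - {"tx":0,"ty":0,"tz":-0.005,"wx":0,"wy":0,"wz":0,"grip":0.07}
    - {"tx":0,"ty":0,"tz":-0.005,"wx":0,"wy":0,"wz":0,"grip":0.085}
    - {"tx":0,"ty":0,"tz":-0.005,"wx":0,"wy":0,"wz":0,"grip":0.085}
    - {"tx":0,"ty":0,"tz":-0.005,"wx":0,"wy":0,"wz":0,"grip":0.085}
    - {"tx":0,"ty":0,"tz":-0.005,"wx":0,"wy":0,"wz":0,"grip":0.085}
    - {"tx":0,"ty":0,"tz":0.03,"wx":0,"wy":0,"wz":0,"grip":0.085}
    - {"tx":0,"ty":0,"tz":0.07,"wx":0,"wy":0,"wz":0,"grip":0.085}
    - {"tx":0,"ty":0,"tz":0.11,"wx":0,"wy":0,"wz":0,"grip":0.085}
    - {"tx":-0.04,"ty":-0.04,"tz":0.15,"wx":0,"wy":0,"wz":0,"grip":0.085}
    - {"tx":-0.08,"ty":-0.06,"tz":0.19,"wx":0,"wy":0,"wz":0,"grip":0.085}
    - {"tx":-0.1,"ty":-0.1,"tz":0.22,"wx":0,"wy":0,"wz":0,"grip":0.085}
    - {"tx":-0.1,"ty":-0.14,"tz":0.22,"wx":0,"wy":0,"wz":0,"grip":0.085}
    - {"tx":-0.1,"ty":-0.18,"tz":0.22,"wx":0,"wy":0,"wz":0,"grip":0.085}
    - {"tx":-0.1,"ty":-0.18,"tz":0.22,"wx":0,"wy":0,"wz":0,"grip":0.085}
    - {"tx":-0.1,"ty":-0.18,"tz":0.22,"wx":0,"wy":0,"wz":0,"grip":0.085}

```text
time_s: 29.88
position: [0.4186, -0.4412, 0.2063]
eef_rot: [179.7, 0.5, 81.4]
contact_force: [0.5, -0.8, 0.1]
finger_gap: 0.996
grasp_force: 0.0
```

```bash
python3 log.py
python3 - <<'E'
from h import *
for nm,bs in(("side",((200,100,400,200),(200,230,345,340))),("top",((60,130,210,290),(310,170,400,280)))):
    c=capture(nm);g=cv2.cvtColor(c["frame"],cv2.COLOR_BGR2HSV)
    for (x0,y0,x1,y1),zz in zip(bs,(.021,.015)):
      for col,m in(("white",(g[...,1]<60)&(g[...,2]>140)),("green",(g[...,0]>45)&(g[...,0]<85)&(g[...,1]>70)),("tray",((g[...,1]<60)&(g[...,2]>140))|((g[...,0]>45)&(g[...,0]<85)&(g[...,1]>70)))):
        k=np.zeros(m.shape,np.uint8);k[y0:y1,x0:x1]=m[y0:y1,x0:x1]
        for cn in sorted(cv2.findContours(k,0,1)[0],key=cv2.contourArea)[-2:]:
            if cv2.contourArea(cn)>40: print(nm,zz,col,cv2.contourArea(cn),rect(onz(c,cn[:,0],zz)))
E
```

```text
29.8833 -52.93 20.94 85.99 -0.14 72.52 -44.29 | 0.4186 -0.4412 0.2063 | 179.7 0.48 81.4 0.9958518821572947 0.0 [ 0.5 -0.8  0.1]
side 0.021 white 318.5 (0.793, 0.2416, 105.8, 59.7, 73.4)
side 0.021 white 740.0 (0.5059, 0.2789, 178.6, 67.8, 81.91)
side 0.021 green 126.5 (0.5092, 0.3186, 54.6, 48.3, 89.42)
side 0.021 green 145.5 (0.4992, 0.2481, 55.3, 43.5, -88.73)
side 0.021 tray 318.5 (0.793, 0.2416, 105.8, 59.7, 73.4)
side 0.021 tray 740.0 (0.5059, 0.2789, 178.6, 67.8, 81.91)
side 0.015 white 135.5 (0.3534, -0.0811, 42.4, 38.7, 7.54)
side 0.015 white 2013.5 (0.5178, -0.2602, 162.4, 65.2, 81.59)
side 0.015 tray 135.5 (0.3534, -0.0811, 42.4, 38.7, 7.54)
side 0.015 tray 2013.5 (0.5178, -0.2602, 162.4, 65.2, 81.59)
top 0.021 white 1802.0 (0.5064, 0.2786, 158.9, 70.0, 81.27)
top 0.021 green 351.0 (0.5095, 0.3128, 58.0, 44.4, 55.56)
top 0.021 green 361.5 (0.4985, 0.2451, 60.2, 43.7, -86.88)
top 0.021 tray 1802.0 (0.5064, 0.2786, 158.9, 70.0, 81.27)
top 0.015 white 1760.0 (0.5178, -0.26, 155.3, 69.7, 81.47)
top 0.015 tray 1760.0 (0.5178, -0.26, 155.3, 69.7, 81.47)
```

```bash
python3 -c "
from rig import ctrl
print(ctrl.job_done())"
```

```text
the job is handed in; nothing more can be done
None
```

I handed the job in at about 30 s. By the final camera measurements, both glass pieces are in the formerly empty tray on the plate and the other tray lies on the bench at about (0.518, -0.260). That the pieces lie flat with backs up follows from the turn rather than from a picture, and the verdict itself was not returned.

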